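Fetch the lamp driver from behind the containers

ROBOT

A 7-joint arm with a two-finger parallel gripper is mounted at the origin on the work surface. World frame = base frame: x ahead of the robot, y to its left, z up, the work surface at z = 0. Lengths are in m, angles in rad, forces in N, time in s.
With the tool pointing down it reaches from about 0.425 to 0.875 m from the base axis. Payload 8.4 kg.
Tool frame: the origin (TCP) lies on the centre line of the jaws, within the pads' length; the fingertips stand 19 mm ahead of it and the grasp point (between the pads) is the TCP; z points along the fingers, x is the direction in which the jaws open and shut, and the axes are right-handed (so a half turn about z gives the same grasp; the last joint's range is limited). The gripper opens to 87 mm and grips with 3 to 60 N. Pads are 19 mm wide; open, the fingers measure 117 mm over their backs; the gripper's body (75 mm by 190 mm) begins 51 mm behind the grasp point.
Start: joints at [-1.341, 0.333, 0.04, 1.465, -0.013, 1.343, -0.059], TCP at [0.21, 0.615, 0.242] pointing down, gripper open.
Joint ranges: [-2.58, 2.58], [-0.38, 2.09], [-1.3, 1.39], [0.25, 2.4], [-1.5, 4.64], [0.08, 2.09], [-2.65, 2.65]. Speed limits (rad/s): [2.22, 2.22, 2.79, 2.79, 3.14, 3.14, 3.14].

INTERFACE

Orientations are given as a rotation vector (axis times angle).
In Python, from plant import state, cams, ctrl gives the robot as it stands.
- The arm moves only by the tool move_arm, never from a script. Its argument "deltas" is a list that holds one entry, the list of rows, each a list of 7 numbers: the shift along the tool's x, y, z in cm, then the turn, a rotation vector about the tool's x, y, z in rad, then the opening, from -1 (shut) to 1 (fully open). In form: [[[x, y, z, ax, ay, az, jaw], ...]]. A call has 1 to 5 rows; each row is the pose to reach, as a shift and turn from the pose commanded when the call began, along the tool's axes at that moment; what a row does not reach only later rows make up. A row lasts 1/10 s, in which the tool goes at most 50 mm and 8.59 degrees, less where a joint would pass 70% of its speed; a pose out of reach is approached as far as the arm can. A call with a gripper value outside its range is refused whole. The fingers move at their own pace and stop on an object; "squeeze" is the grip in N (left out, the last holds). Time passes only in rows, so rows that repeat a pose let the fingers close. It gives the time, the measured TCP pose, the force and the opening at its end, in the units of the state.
- state(): the state, without advancing time (a new reading comes with each control period).
- cams.capture(name): name is "side" or "top" or "wrist"; returns (picture, depth): 420x560x3 uint8, blue, green, red; 420x560 float32, m along the optical axis (not along the pixel's ray), 0 where there is no reading.
- cams.camera_info(name): a dict with "fx", "fy", "cx", "cy" (pixels), "R" (3x3) and "t" (3): a world point X has camera coordinates R X + t. Camera axes: x right, y down, z forward; pixel columns grow to the right and rows downward; lengths in m; the calibration is good to about 2 mm. A picture is of the moment at which its call begins: read the wrist's pose just before it. camera_info takes no time and is no camera call; for the wrist camera it gives the pose at the moment of the call.
- ctrl.close_job(): hands the job in, once; it reports no verdict.
The state is a dict: "time_s": time; "q": joint angles; "dq": joint speeds; "tau": joint torques, N m; "eef_pos": TCP position; "orientation": TCP orientation; "contact_force": force on the tool from outside, world axes, zero at the start; "moment": the same for the moment, N m; "finger_gap": finger opening in m.
Only numpy, scipy, OpenCV 4.12 (cv2) and the standard library are available. Lean on these libraries where they do the work, as an engineer would, in place of code of your own. Each camera call takes 0.05 s, during which the arm holds its last target.

TASK

The long LED driver at the back of the plywood stock tray is hemmed in by three containers (bottle, tin and brush pot). Stand all three containers on the empty cork board first, then lay the long driver flat in the bay between the corner brackets of the white gear tray, and after that put each container back upright on the very spot in the stock tray where it stood at the start. Do not tip anything over, and leave the short driver, the screwdriver and the terminal block where they are.

Things in the scene. Friction and masses are not known exactly. Their poses are not given: they have to be found in the camera images.
- bottle: White plastic round bottle, 130 mm high, standing upright at the start. Body 50 mm in diameter up to 80 mm, then a shoulder that narrows to a neck at 92 mm; a grey round screw cap, 30 mm in diameter, from 98 to 130 mm above the underside: grip it there. About 0.2 kg. Origin: centre of the underside; z up.
- tin: Bare aluminium square tin, 46 x 46 mm, 76 mm high, standing upright at the start, with a black round spout cap, 28 mm in diameter, on the middle of its top from 76 to 122 mm above the underside: grip it there. About 0.2 kg. Origin: centre of the underside; z up.
- brush_pot: Squat amber glass pot with steel lid, 53 mm in diameter, 56 mm high, standing upright at the start, with a round wooden brush handle, 28 mm in diameter, standing on the middle of the lid from 56 to 102 mm above the underside: grip it there. About 0.2 kg. Origin: centre of the underside; z up.
- driver: The long LED driver to fetch: a grey metal bar-shaped box with black ends, 150 mm long (its x), 42 mm wide (its y), 34 mm high, about 0.3 kg, lying flat at the back of the stock tray behind the row of containers with its length along the row, about 5 to 14 mm behind them; some 60 mm are free behind it. Origin: centre of the underside; z up. Either end may face either way in the bay.
- stock_tray: Fixed shallow plywood tray, 190 mm (its x, front to back) by 250 mm (its y), floor 6 mm above the bench, rim 14 mm high and 8 mm thick. Three containers stand in a row along its y, 64 mm apart, centred about 50 mm in front of its middle (-x, towards the robot); which stands where differs each time. The long driver lies behind them, about 5 mm behind the middle. Origin: centre of the underside; z up.
- cork_board: Fixed empty cork board, 260 mm (its x) by 110 mm (its y), 10 mm thick: the side area. Origin: centre of the underside, top 10 mm above it; z up.
- gear_tray: Fixed white sheet-metal lamp gear tray, 270 mm (its x) by 140 mm (its y); floor 4 mm thick, lips 12 mm high along both long sides. In its middle four L-shaped dark steel corner brackets, 6 mm higher than the floor, enclose a bay 170 mm (x) by 60 mm (y) for the driver, whose length lies along the tray's x; grey terminal strips, 16 mm high, at both ends beyond it. Origin: centre of the bay, on the tray's underside (the bay floor is 4 mm higher); z up.
- short_driver: Bystander: a driver of the same make, but only 85 mm long (42 wide, 34 high), lying loose towards the back of the bench. Origin: centre of the underside.
- screwdriver: Bystander: a loose screwdriver lying flat towards the back of the bench. Origin: on its underside.
- terminal_block: Bystander: a loose white terminal block, 50 x 18 x 14 mm, lying at one end of the driver in the stock tray, its length front to back. Origin: centre of the underside.
Mind the look-alikes: they are no part of the job. What is shaped like the bottle but pink or yellow is not meant. Leave any purple or yellow look-alike of the driver alone.

How it is judged:
On the way, in this order (a step that is already met when the one before it is completed fails the run):
1. all three containers stand released on the cork board, the long driver still where it lay (x of bottle in the frame of cork_board between -0.125 and 0.125 m and y of bottle in the frame of cork_board between -0.05 and 0.05 m and z of bottle in the frame of cork_board between 0.006 and 0.015 m and angle between each of bottle, tin, brush_pot's own z axis and vertical below 0.12 rad and x of tin in the frame of cork_board between -0.125 and 0.125 m and y of tin in the frame of cork_board between -0.05 and 0.05 m and z of tin in the frame of cork_board between 0.006 and 0.015 m and x of brush_pot in the frame of cork_board between -0.125 and 0.125 m and y of brush_pot in the frame of cork_board between -0.05 and 0.05 m and z of brush_pot in the frame of cork_board between 0.006 and 0.015 m and contact force between each of bottle, tin, brush_pot and the fingers below 0.1 N and distance of driver from where it was at the start of the episode below 0.02 m), for 0.2 s.
2. the long driver lies released in the bay while the three containers stand on the cork board (x of driver in the frame of gear_tray between -0.014 and 0.014 m and y of driver in the frame of gear_tray between -0.013 and 0.013 m and z of driver in the frame of gear_tray between 0.001 and 0.007 m and angle between the x axis of driver and the x axis of gear_tray, either way round below 0.15 rad and angle between driver's own z axis and vertical below 0.05 rad and contact force between each of driver, bottle, tin, brush_pot and the fingers below 0.1 N and linear speed of driver below 0.02 m/s and x of bottle in the frame of cork_board between -0.125 and 0.125 m and y of bottle in the frame of cork_board between -0.05 and 0.05 m and z of bottle in the frame of cork_board between 0.006 and 0.015 m and angle between each of bottle, tin, brush_pot's own z axis and vertical below 0.12 rad and x of tin in the frame of cork_board between -0.125 and 0.125 m and y of tin in the frame of cork_board between -0.05 and 0.05 m and z of tin in the frame of cork_board between 0.006 and 0.015 m and x of brush_pot in the frame of cork_board between -0.125 and 0.125 m and y of brush_pot in the frame of cork_board between -0.05 and 0.05 m and z of brush_pot in the frame of cork_board between 0.006 and 0.015 m), for 0.2 s.
At the end, for the whole second after the job is handed in: The long driver lies flat on the bay floor of the gear tray (within 14 mm along and 13 mm across of the bay's centre, its length within 0.15 rad of the tray's), and each container stands upright within 15 mm of where it stood at the start; all released and at rest (x of driver in the frame of gear_tray between -0.014 and 0.014 m and y of driver in the frame of gear_tray between -0.013 and 0.013 m and z of driver in the frame of gear_tray between 0.001 and 0.007 m and angle between the x axis of driver and the x axis of gear_tray, either way round below 0.15 rad and angle between driver's own z axis and vertical below 0.05 rad and contact force between each of driver, bottle, tin, brush_pot and the fingers below 0.1 N and linear speed of each of driver, bottle, tin, brush_pot below 0.02 m/s and distance of each of bottle, tin, brush_pot from where it was at the start of the episode below 0.015 m and angle between each of bottle, tin, brush_pot's own z axis and vertical below 0.1 rad); the robot touches nothing.
It fails at once if a container or the long driver is tipped over (angle between any of bottle, tin, brush_pot, driver's own z axis and vertical above 0.7 rad).
It fails at once if the short driver, the screwdriver or the terminal block is moved by more than 25 mm (distance of any of short_driver, screwdriver, terminal_block from where it was at the start of the episode above 0.025 m).
It also fails if it takes over 150 s, if anything falls off the work surface, if the arm or the gripper's body presses on something with over 40 N, if the wrist force passes 120 N, or if a joint passes its speed limit or range.

## Working session

There is one attempt and no reset: what is moved stays moved. The work goes in short steps, Python scripts to look and compute and a tool call to move; the robot and the scene stay as the last step left them, time stands still between calls to the robot, and variables do not carry over. Pictures are saved under pics/ and viewed, and the job is handed in when it is done.

Besides the shell and the picture viewer there is one more tool, called as name(argument=value, ...) on one line, values as JSON. move_arm: Moves the arm, as the interface text tells. Its arguments: {"type":"object","properties":{"deltas":{"type":"array"},"squeeze":{"type":"number"}},"required":["deltas"]}

```bash
ls; mkdir -p pics; python3 - <<'E'
from plant import state,cams,ctrl
import cv2
s=state(); print(s)
for n in ("top","side"):
    p,d=cams.capture(n); cv2.imwrite(f"pics/{n}0.png",p)
    import numpy as np; np.save(f"pics/{n}0.npy",d)
    print(n,cams.camera_info(n))
E
```

```text
pics
{'time_s': 0.0, 'q': array([-1.34119256,  0.33390352,  0.0398756 ,  1.46626158, -0.01338461,
        1.34326955, -0.05847359]), 'dq': array([ 0.0003673 ,  0.00046154, -0.00067728, -0.00134579,  0.00089445,
        0.00024099,  0.00137255]), 'tau': array([-1.62178776e-05, -6.56362438e+01,  1.33521292e+00, -4.03799415e+01,
       -5.98015194e-02,  4.49618383e-02,  1.11782917e-04]), 'eef_pos': array([0.2097865 , 0.61476687, 0.24066878]), 'orientation': array([ 2.55421934e+00,  1.82734604e+00, -1.89484382e-03]), 'contact_force': array([-0.26346705,  0.37239373, -0.23080423]), 'moment': array([-0.00350281, -0.06268032, -0.01910923]), 'finger_gap': 0.08695227813067265}
top {'fx': 511.9467467030544, 'fy': 511.9467467030544, 'cx': 283.66460194417675, 'cy': 206.78307032247787, 'R': array([[-1.95567951e-02, -9.99808276e-01,  9.71537592e-04],
       [-9.91989020e-01,  1.92825325e-02, -1.24843776e-01],
       [ 1.24801106e-01, -3.40529877e-03, -9.92175936e-01]]), 't': array([-0.0304975 ,  0.48284874,  1.61598458])}
side {'fx': 404.204954633723, 'fy': 404.204954633723, 'cx': 280.6292589306837, 'cy': 211.80119555385627, 'R': array([[ 0.92495053, -0.38004325, -0.00580032],
       [-0.29169672, -0.69998342, -0.65187134],
       [ 0.24367918,  0.60464067, -0.7583074 ]]), 't': array([-0.4680342 ,  0.12097865,  0.9341537 ])}
```

View pics/top0.png

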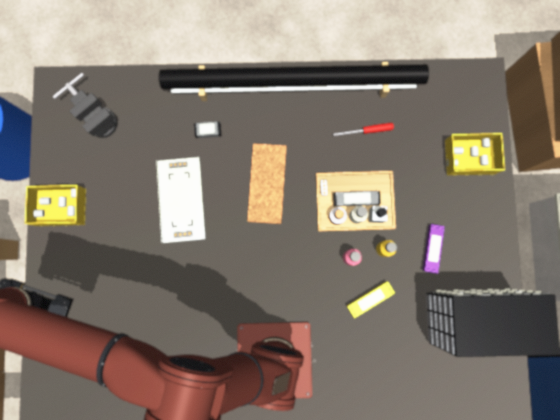

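View pics/side0.png

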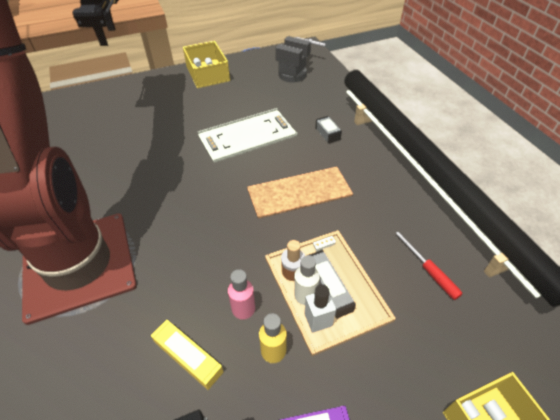

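```bash
cat > h.py <<'E'
import numpy as np, cv2
from plant import state,cams,ctrl
from scipy.spatial.transform import Rotation as Rn
def ray(info,u,v,z):
    R,t=np.array(info['R']),np.array(info['t'])
    c=-R.T@t; d=R.T@np.array([(u-info['cx'])/info['fx'],(v-info['cy'])/info['fy'],1])
    return c+d*(z-c[2])/d[2]
def cloud(info,d):
    v,u=np.mgrid[:d.shape[0],:d.shape[1]]
    P=np.stack([(u-info['cx'])/info['fx']*d,(v-info['cy'])/info['fy']*d,d],-1)
    return (P-np.array(info['t']))@np.array(info['R'])
def proj(info,X):
    c=np.array(info['R'])@np.array(X)+np.array(info['t'])
    return info['fx']*c[0]/c[2]+info['cx'],info['fy']*c[1]/c[2]+info['cy']
E
python3 - <<'E'
from h import *
p=cv2.imread('pics/top0.png'); i=cams.camera_info('top')
a=cv2.resize(p[135:275,290:460],None,fx=4.6,fy=4.2,interpolation=cv2.INTER_CUBIC)
a=cv2.resize(p[160:240,305:405],None,fx=7,fy=7,interpolation=cv2.INTER_CUBIC); cv2.imwrite('pics/ta.png',a)
a=cv2.resize(p[130:250,145:295],None,fx=5,fy=5,interpolation=cv2.INTER_CUBIC); cv2.imwrite('pics/tb.png',a)
p=cv2.imread('pics/side0.png')
a=cv2.resize(p[220:360,215:405],None,fx=4.2,fy=4.2,interpolation=cv2.INTER_CUBIC); cv2.imwrite('pics/sa.png',a)
C=cloud(i,np.load('pics/top0.npy'))
for (u,v) in [(360,212),(338,214),(379,212),(350,198),(268,185),(180,200),(390,180)]: print(u,v,C[v,u].round(3))
E
```

```text
360 212 [ 0.449 -0.269  0.134]
338 214 [ 0.447 -0.205  0.11 ]
379 212 [ 0.449 -0.327  0.127]
350 198 [ 0.505 -0.253  0.041]
268 185 [0.557 0.01  0.011]
180 200 [0.513 0.297 0.012]
390 180 [ 0.565 -0.389  0.016]
```

View pics/ta.png

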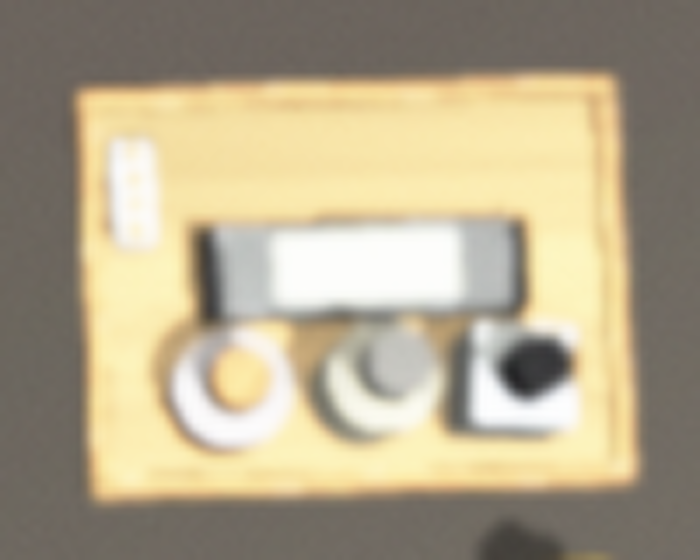

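View pics/tb.png

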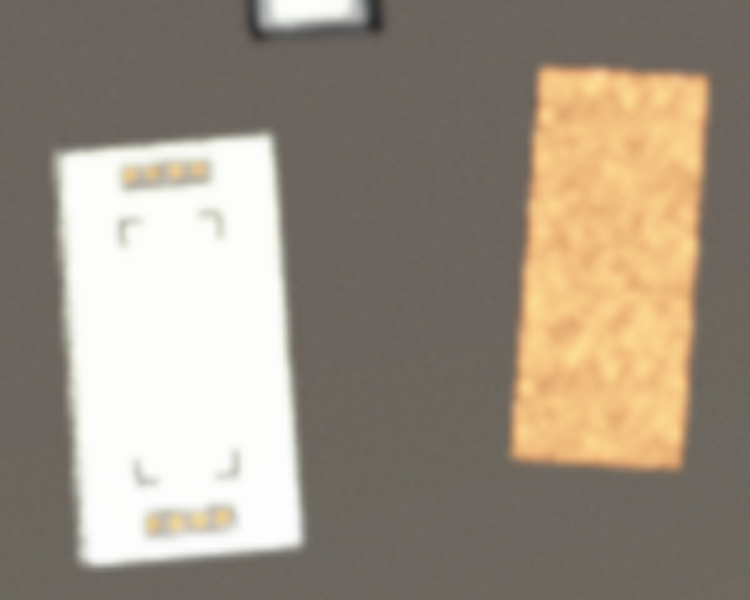

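View pics/sa.png

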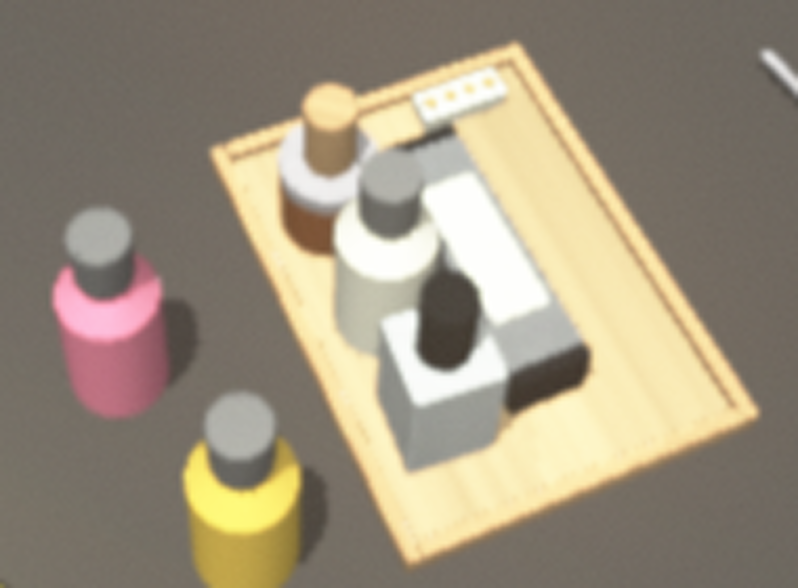

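```bash
python3 - <<'E'
from h import *
i=cams.camera_info('top'); s=cams.camera_info('side')
def T(name,pts,o,k,z,i=i):
    P=np.array([ray(i,(x+.5)/k-.5+o[0],(y+.5)/k-.5+o[1],z)[:2] for x,y in pts]); print(name,P.round(4).tolist(),'c',P.mean(0).round(4))
    if len(P)==4:
        for a,b in((0,3),(1,2),(0,1),(3,2)):
            d=P[a]-P[b]; print('   len %.3f ang %.3f'%(np.hypot(*d),np.arctan2(d[1],d[0])))
o=(305,160)
T('pot',[(241,378)],o,7,.108);T('bottle',[(402,362)],o,7,.136);T('tin',[(536,366)],o,7,.128)
T('drv',[(203,230),(522,217),(524,308),(210,320)],o,7,.04)
T('tray',[(77,90),(616,75),(638,482),(95,500)],o,7,.014)
T('cork',[(540,66),(709,76),(682,468),(513,458)],(145,130),5,.01)
T('gear',[(55,152),(273,135),(303,545),(82,565)],(145,130),5,.012)
T('brk',[(120,222),(219,212),(239,475),(138,485)],(145,130),5,.01)
o=(215,220)
T('pot',[(331,106)],o,4.2,.108,s);T('bottle',[(391,176)],o,4.2,.136,s);T('tin',[(450,295)],o,4.2,.128,s)
T('drv',[(456,125),(588,347),(507,382),(400,150)],o,4.2,.04,s)
E
```

```text
pot [[0.4482, -0.2084]] c [ 0.4482 -0.2084]
bottle [[0.4507, -0.2746]] c [ 0.4507 -0.2746]
tin [[0.4487, -0.3336]] c [ 0.4487 -0.3336]
drv [[0.5242, -0.2009], [0.5274, -0.3473], [0.4853, -0.3464], [0.4826, -0.2027]] c [ 0.5049 -0.2743]
   len 0.042 ang 0.045
   len 0.042 ang -0.021
   len 0.146 ang 1.593
   len 0.144 ang 1.590
tray [[0.5956, -0.1467], [0.5978, -0.3992], [0.4067, -0.4006], [0.4033, -0.1497]] c [ 0.5008 -0.274 ]
   len 0.192 ang 0.016
   len 0.191 ang 0.007
   len 0.253 ang 1.580
   len 0.251 ang 1.585
cork [[0.7, 0.0586], [0.691, -0.0531], [0.4312, -0.0303], [0.4399, 0.0792]] c [0.5655 0.0136]
   len 0.261 ang -0.079
   len 0.261 ang -0.087
   len 0.112 ang 1.491
   len 0.110 ang 1.492
gear [[0.6477, 0.3781], [0.6563, 0.2348], [0.386, 0.2151], [0.3758, 0.3575]] c [0.5164 0.2964]
   len 0.273 ang 0.075
   len 0.271 ang 0.072
   len 0.144 ang 1.631
   len 0.143 ang 1.642
brk [[0.6004, 0.3354], [0.6059, 0.2705], [0.4323, 0.2569], [0.427, 0.3223]] c [0.5164 0.2963]
   len 0.174 ang 0.076
   len 0.174 ang 0.078
   len 0.065 ang 1.654
   len 0.066 ang 1.651
pot [[0.4482, -0.2119]] c [ 0.4482 -0.2119]
bottle [[0.4491, -0.2768]] c [ 0.4491 -0.2768]
tin [[0.4494, -0.3384]] c [ 0.4494 -0.3384]
drv [[0.5258, -0.2042], [0.5266, -0.3467], [0.4818, -0.3482], [0.4913, -0.2073]] c [ 0.5064 -0.2766]
   len 0.035 ang 0.091
   len 0.045 ang 0.033
   len 0.143 ang 1.576
   len 0.141 ang 1.504
```

```bash
cat >> h.py <<'E'
def go(x,y,z,az,s=None):
    s=s or state(); R=Rn.from_rotvec(s['orientation']); p=np.array(s['eef_pos'])
    Rt=Rn.from_matrix(np.array([[np.cos(az),np.sin(az),0],[np.sin(az),-np.cos(az),0],[0,0,-1]]))
    d=R.inv().apply(np.array([x,y,z])-p)*100; r=(R.inv()*Rt).as_rotvec()
    print('d',d.round(2),'r',r.round(3),'dist cm %.1f'%np.linalg.norm(d))
E
cat > g <<'E'
#!/bin/bash
python3 -c "
from h import *
s=state(); print('t',round(s['time_s'],2),s['eef_pos'].round(4),'gap',round(s['finger_gap'],4),'F',s['contact_force'].round(1))
go($1,$2,$3,$4)"
E
chmod +x g; ./g 0.6 0.3 0.28 0.6
python3 -c "
from h import *
i=cams.camera_info('top')
print(ray(i,353,256,.12),ray(i,388,247,.12))"
```

```text
t 0.1 [0.2098 0.6148 0.2407] gap 0.0874 F [-0.3  0.7  0.4]
d [-17.2  47.1  -3.9] r [0.001 0.001 0.642] dist cm 50.3
[ 0.31788881 -0.24486628  0.12      ] [ 0.34279348 -0.35118965  0.12      ]
```

move_arm(deltas=[[[-3.4,9.4,-0.8,0,0,0.128,0.1],[-6.9,18.8,-1.6,0,0,0.256,0.1],[-10.3,28.2,-2.4,0,0,0.385,0.1],[-13.7,37.7,-3.2,0,0,0.513,0.1],[-17.2,47.1,-3.9,0,0,0.642,0.1]]])

```text
time_s: 0.6
eef_pos: [0.4051, 0.4571, 0.2612]
orientation: [3.004, 0.921, -0.001]
contact_force: [0.3, 1.0, 0.4]
finger_gap: 0.0548
```

```bash
./g 0.6 0.0 0.28 0.3
```

```text
t 0.6 [0.4051 0.4571 0.2612] gap 0.0548 F [0.3 1.  0.4]
d [-9.47 48.78 -1.87] r [0.    0.    0.295] dist cm 49.7
```

move_arm(deltas=[[[-9.5,48.8,-1.9,0,0,0.295,0.1],[-9.5,48.8,-1.9,0,0,0.295,0.1],[-9.5,48.8,-1.9,0,0,0.295,0.1],[-9.5,48.8,-1.9,0,0,0.295,0.1],[-9.5,48.8,-1.9,0,0,0.295,0.1]]])

```text
time_s: 1.1
eef_pos: [0.5032, 0.2274, 0.2707]
orientation: [-3.105, -0.477, 0.0]
contact_force: [1.7, 0.8, 0.5]
finger_gap: 0.0477
```

```bash
./g 0.55 -0.1 0.28 0.1
```

```text
t 1.1 [0.5032 0.2274 0.2707] gap 0.0477 F [1.7 0.8 0.5]
d [-5.37 32.63 -0.93] r [-0.     0.     0.205] dist cm 33.1
```

move_arm(deltas=[[[-5.4,32.6,-0.9,0,0,0.2,0.1],[-5.4,32.6,-0.9,0,0,0.2,0.1],[-5.4,32.6,-0.9,0,0,0.2,0.1],[-5.4,32.6,-0.9,0,0,0.2,0.1],[-5.4,32.6,-0.9,0,0,0.2,0.1]]])

```text
time_s: 1.6
eef_pos: [0.5377, -0.0201, 0.2777]
orientation: [-3.137, -0.165, -0.0]
contact_force: [1.3, 0.2, -0.0]
finger_gap: 0.0479
```

```bash
./g 0.45 -0.2755 0.28 0.0
```

```text
t 1.6 [ 0.5377 -0.0201  0.2777] gap 0.0479 F [ 1.3  0.2 -0. ]
d [-11.4   24.48  -0.24] r [-0.    -0.     0.105] dist cm 27.0
```

move_arm(deltas=[[[-11.4,24.5,-0.2,0,0,0.105,0.1],[-11.4,24.5,-0.2,0,0,0.105,0.1],[-11.4,24.5,-0.2,0,0,0.105,0.1],[-11.4,24.5,-0.2,0,0,0.105,0.1],[-11.4,24.5,-0.2,0,0,0.105,0.1]]])

```text
time_s: 2.1
eef_pos: [0.4557, -0.2562, 0.2795]
orientation: [-3.141, -0.0, -0.001]
contact_force: [0.6, -0.2, -0.7]
finger_gap: 0.0482
```

```bash
python3 - <<'E'
from h import *
i=cams.camera_info('wrist'); p,d=cams.capture('wrist'); cv2.imwrite('pics/w1.png',p); np.save('pics/w1.npy',d)
print({k:np.round(v,4).tolist() for k,v in i.items()})
E
./g 0.45 -0.2755 0.28 0.0
```

```text
{'fx': 368.756, 'fy': 368.756, 'cx': 280.6598, 'cy': 208.8007, 'R': [[1.0, -0.0008, -0.0], [-0.0007, -0.9675, 0.253], [-0.0002, -0.253, -0.9675]], 't': [-0.4546, -0.2872, 0.3628]}
t 2.15 [ 0.4516 -0.2648  0.2801] gap 0.0478 F [-4.9 -5.6  0.2]
d [-0.15  1.07  0.01] r [ 0.003 -0.    -0.009] dist cm 1.1
```

View pics/w1.png

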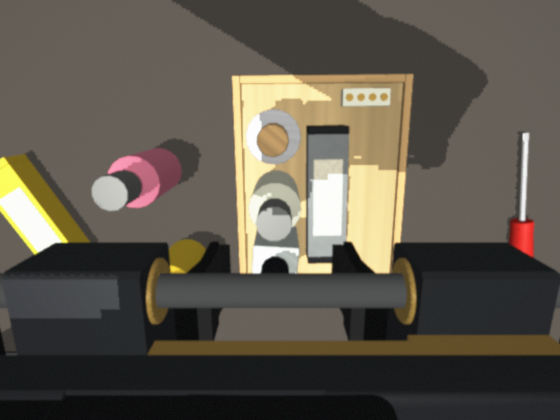

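```bash
python3 - <<'E'
from h import *
p=cv2.imread('pics/w1.png'); cv2.imwrite('pics/w1a.png',cv2.resize(p[60:290,200:420],None,fx=2.6,fy=2.6,interpolation=cv2.INTER_CUBIC))
i={'fx': 368.756, 'fy': 368.756, 'cx': 280.6598, 'cy': 208.8007, 'R': [[1.0, -0.0008, -0.0], [-0.0007, -0.9675, 0.253], [-0.0002, -0.253, -0.9675]], 't': [-0.4546, -0.2872, 0.3628]}
for n,u,v,z in [('pot',274,139,.108),('bot',275,221,.136),('d1',307,127,.04),('d2',349,127,.04),('d3',347,262,.04),('d4',307,258,.04)]: print(n,ray(i,u,v,z).round(4))
E
```

```text
pot [ 0.4488 -0.2082  0.108 ]
bot [ 0.4498 -0.2719  0.136 ]
d1 [ 0.4812 -0.2008  0.04  ]
d2 [ 0.5239 -0.2009  0.04  ]
d3 [ 0.5285 -0.3483  0.04  ]
d4 [ 0.4837 -0.3435  0.04  ]
```

View pics/w1a.png

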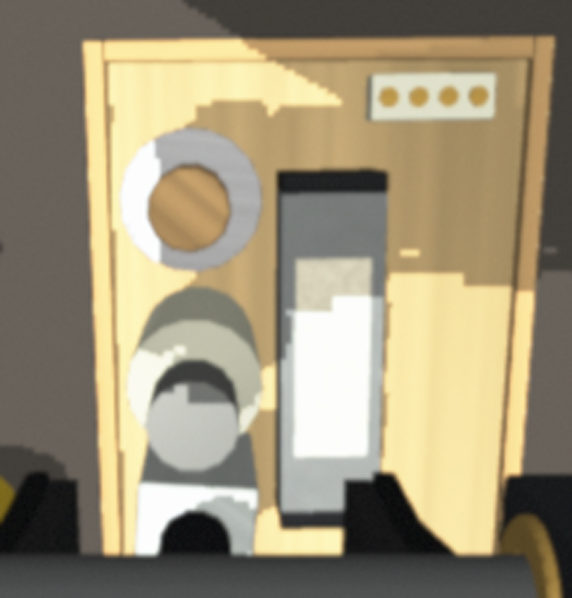

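```bash
./g 0.45 -0.2735 0.127 0.0
```

```text
t 2.15 [ 0.4516 -0.2648  0.2801] gap 0.0478 F [-4.9 -5.6  0.2]
d [-0.16  0.84 15.31] r [ 0.003 -0.    -0.009] dist cm 15.3
```

move_arm(deltas=[[[0,0,2,0,0,0,0.1],[0,0,4,0,0,0,0.1],[0,0,4,0,0,0,0.1]]], squeeze=20)

```text
time_s: 2.45
eef_pos: [0.4555, -0.2538, 0.2373]
orientation: [-3.141, 0.001, 0.006]
contact_force: [0.0, 0.3, -0.1]
finger_gap: 0.0478
```

```bash
./g 0.45 -0.2735 0.127 0.0
```

```text
t 2.45 [ 0.4555 -0.2538  0.2373] gap 0.0478 F [ 0.   0.3 -0.1]
d [-0.5   1.98 11.03] r [-0.001  0.004 -0.   ] dist cm 11.2
```

move_arm(deltas=[[[-0.5,2.0,3,0,0,0,0.1],[-0.5,2.0,6,0,0,0,0.1],[-0.5,2.0,9,0,0,0,0.1],[-0.5,2.0,9,0,0,0,0.1]]])

```text
time_s: 2.85
eef_pos: [0.4503, -0.2734, 0.1471]
orientation: [-3.14, -0.0, 0.008]
contact_force: [-0.0, 0.3, 0.5]
finger_gap: 0.048
```

```bash
./g 0.45 -0.2735 0.127 0.0
```

```text
t 2.85 [ 0.4503 -0.2734  0.1471] gap 0.048 F [-0.   0.3  0.5]
d [-0.02  0.02  2.01] r [-0.001  0.005  0.   ] dist cm 2.0
```

move_arm(deltas=[[[0,0,2,0,0,0,0.1],[0,0,2,0,0,0,0.1],[0,0,2,0,0,0,-1],[0,0,2,0,0,0,-1],[0,0,2,0,0,0,-1]]])

```text
time_s: 3.35
eef_pos: [0.4524, -0.2747, 0.1307]
orientation: [3.141, 0.0, 0.002]
contact_force: [-0.6, 0.8, 1.1]
finger_gap: 0.0316
```

```bash
python3 - <<'E'
from h import *
p,d=cams.capture('side'); cv2.imwrite('pics/s1.png',cv2.resize(p[120:400,150:450],None,fx=2.5,fy=2.1))
E
./g 0.45 -0.2735 0.3 0.0
```

```text
t 3.4 [ 0.4522 -0.2747  0.1305] gap 0.0295 F [-2.1 -0.3  6.7]
d [ -0.21  -0.12 -16.95] r [ 0.    -0.001  0.   ] dist cm 16.9
```

View pics/s1.png

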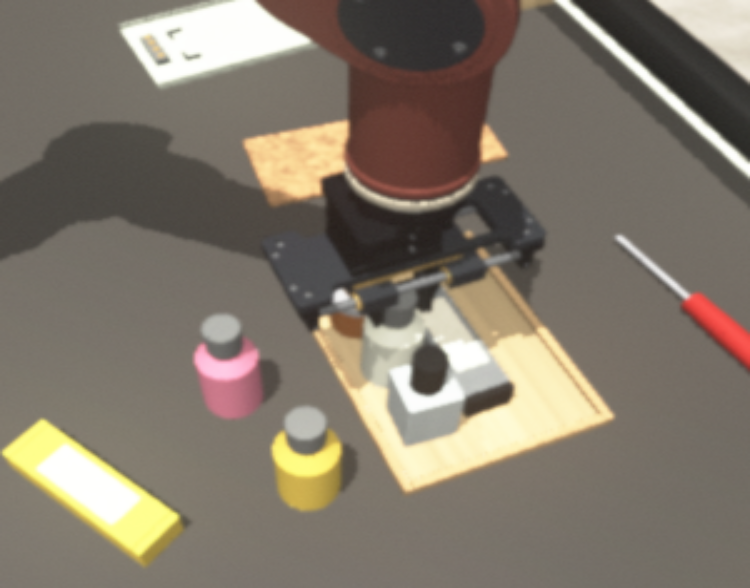

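move_arm(deltas=[[[0,0,0,0,0,0,-1],[0,0,0,0,0,0,-1],[0,0,0,0,0,0,-1]]])

```text
time_s: 3.7
eef_pos: [0.4522, -0.2749, 0.1305]
orientation: [3.141, -0.0, 0.001]
contact_force: [-3.1, 0.4, 7.1]
finger_gap: 0.0295
```

```bash
./g 0.45 -0.2735 0.127 0.0
```

```text
t 3.7 [ 0.4522 -0.2749  0.1305] gap 0.0295 F [-3.1  0.4  7.1]
d [-0.22 -0.14  0.35] r [ 0.    -0.001 -0.   ] dist cm 0.4
```

move_arm(deltas=[[[0,0,-3,0,0,0,-1],[0,0,-7,0,0,0,-1],[0,0,-11,0,0,0,-1],[0,0,-15,0,0,0,-1],[0,0,-17,0,0,0,-1]]])

```text
time_s: 4.2
eef_pos: [0.4524, -0.2752, 0.303]
orientation: [3.141, -0.001, 0.006]
contact_force: [0.4, -0.5, -3.0]
finger_gap: 0.0291
```

```bash
python3 -c "
import numpy as np
a=-.082
for d in(-.095,0,.095): print(d,.5655+d*np.cos(a),.0136+d*np.sin(a))"; ./g 0.66 0.006 0.3 0.0
```

```text
-0.095 0.4708192110752438 0.021381272941220587
0 0.5655 0.0136
0.095 0.6601807889247562 0.005818727058779413
t 4.2 [ 0.4524 -0.2752  0.303 ] gap 0.0291 F [ 0.4 -0.5 -3. ]
d [ 20.75 -28.13   0.36] r [ 0.001 -0.004 -0.   ] dist cm 35.0
```

move_arm(deltas=[[[2,-3,0,0,0,0,-1],[4,-6,0,0,0,0,-1],[7,-9.5,0,0,0,0,-1],[9.5,-13,0,0,0,0,-1],[12,-16,0,0,0,0,-1]]])

```text
time_s: 4.7
eef_pos: [0.5727, -0.1122, 0.2995]
orientation: [-3.141, -0.002, 0.0]
contact_force: [-0.2, -0.7, -1.6]
finger_gap: 0.0293
```

move_arm(deltas=[[[3,-4,0,0,0,0,-1],[5.5,-7.5,0,0,0,0,-1],[7.5,-10.5,0,0,0,0,-1],[8.5,-12,0,0,0,0,-1],[8.5,-12,0,0,0,0,-1]]])

```text
time_s: 5.2
eef_pos: [0.6577, 0.009, 0.2984]
orientation: [3.141, 0.007, -0.002]
contact_force: [-0.8, -0.5, -2.2]
finger_gap: 0.0292
```

```bash
./g 0.66 0.006 0.137 0.0
```

```text
t 5.2 [0.6577 0.009  0.2984] gap 0.0292 F [-0.8 -0.5 -2.2]
d [ 0.25  0.3  16.14] r [0.    0.001 0.004] dist cm 16.1
```

move_arm(deltas=[[[0.2,0.3,4,0,0,0,-1],[0.2,0.3,8,0,0,0,-1],[0.2,0.3,12,0,0,0,-1],[0.2,0.3,15,0,0,0,-1],[0.2,0.3,15.5,0,0,0,-1]]])

```text
time_s: 5.7
eef_pos: [0.656, 0.0012, 0.1409]
orientation: [3.14, -0.003, -0.01]
contact_force: [0.3, 0.2, -2.3]
finger_gap: 0.0297
```

move_arm(deltas=[[[0,0,0.4,0,0,0,-1],[0,0,0.7,0,0,0,-1],[0,0,0.7,0,0,0,-1]]])

```text
time_s: 6.0
eef_pos: [0.6596, 0.0022, 0.139]
orientation: [-3.141, 0.0, -0.003]
contact_force: [0.8, -0.0, -2.1]
finger_gap: 0.0295
```

move_arm(deltas=[[[0,0,0,0,0,0,-1],[0,0,0,0,0,0,-1]]])

```text
time_s: 6.2
eef_pos: [0.6593, 0.0025, 0.1385]
orientation: [-3.141, -0.0, -0.002]
contact_force: [-0.6, 1.4, -2.2]
finger_gap: 0.0293
```

move_arm(deltas=[[[0,0,0.2,0,0,0,-1],[0,0,0.2,0,0,0,-1]]])

```text
time_s: 6.4
eef_pos: [0.6588, 0.0026, 0.1354]
orientation: [-3.142, -0.0, 0.0]
contact_force: [0.4, 0.7, -3.1]
finger_gap: 0.0295
```

move_arm(deltas=[[[0,0,0.15,0,0,0,-1],[0,0,0.15,0,0,0,-1]]])

```text
time_s: 6.6
eef_pos: [0.6591, 0.0022, 0.1346]
orientation: [3.141, -0.0, 0.001]
contact_force: [-2.1, 0.1, 3.9]
finger_gap: 0.0297
```

Contact. Release and rise.

move_arm(deltas=[[[0,0,0,0,0,0,0.1],[0,0,0,0,0,0,0.1],[0,0,0,0,0,0,0.1],[0,0,-2,0,0,0,0.1],[0,0,-5,0,0,0,0.1]]])

```text
time_s: 7.1
eef_pos: [0.6578, 0.0028, 0.1827]
orientation: [3.141, 0.0, -0.006]
contact_force: [0.2, 0.2, -0.2]
finger_gap: 0.0476
```

```bash
./g 0.55 -0.12 0.28 0.0;
```

```text
t 7.1 [0.6578 0.0028 0.1827] gap 0.0476 F [ 0.2  0.2 -0.2]
d [-10.81  12.28  -9.69] r [0.001 0.004 0.   ] dist cm 19.0
```

move_arm(deltas=[[[0,0,-4,0,0,0,0.1],[-3,3,-7,0,0,0,0.1],[-6,6,-7,0,0,0,0.1],[-9,9,-7,0,0,0,0.1],[-12,12,-7,0,0,0,0.1]]])

```text
time_s: 7.6
eef_pos: [0.5377, -0.1186, 0.2541]
orientation: [-3.141, -0.0, -0.001]
contact_force: [-0.6, -0.5, 0.7]
finger_gap: 0.0476
```

move_arm(deltas=[[[-3,3,0,0,0,0,0.1],[-6,6,0,0,0,0,0.1],[-8,8,0,0,0,0,0.1],[-9,9,0,0,0,0,0.1],[-9,9,0,0,0,0,0.1]]])

```text
time_s: 8.1
eef_pos: [0.4482, -0.2085, 0.2543]
orientation: [-3.141, 0.004, -0.002]
contact_force: [0.1, 0.1, -0.8]
finger_gap: 0.0481
```

```bash
python3 - <<'E'
from h import *
i=cams.camera_info('wrist'); p,d=cams.capture('wrist'); cv2.imwrite('pics/w2.png',p); 
np.save('pics/w2.npy',np.array([i],dtype=object),allow_pickle=True)
E
./g 0.4485 -0.2095 0.089 0.0
```

```text
t 8.15 [ 0.4494 -0.2071  0.2543] gap 0.048 F [-0.2  0.6 -0. ]
d [-0.11  0.26 16.53] r [-0.001 -0.001 -0.   ] dist cm 16.5
```

View pics/w2.png

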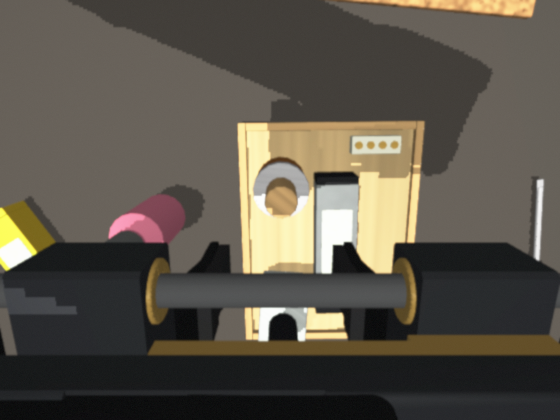

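```bash
python3 - <<'E'
from h import *
i=np.load('pics/w2.npy',allow_pickle=True)[0]
for n,u,v,z in [('pot',281,198,.108),('tin',284,329,.128),('d',314,174,.04),('d',358,174,.04)]: print(n,ray(i,u,v,z).round(4))
E
```

```text
pot [ 0.4474 -0.2057  0.108 ]
tin [ 0.4495 -0.3124  0.128 ]
d [ 0.4799 -0.1973  0.04  ]
d [ 0.523  -0.1975  0.04  ]
```

move_arm(deltas=[[[-0.1,0.1,4,0,0,0,0.1],[-0.1,0.1,8,0,0,0,0.1],[-0.1,0.1,12,0,0,0,0.1],[-0.1,0.1,14.5,0,0,0,0.1],[-0.1,0.1,14.5,0,0,0,0.1]]])

```text
time_s: 8.65
eef_pos: [0.4469, -0.2064, 0.1058]
orientation: [3.141, 0.004, -0.01]
contact_force: [0.7, 1.1, 0.3]
finger_gap: 0.0478
```

```bash
./g 0.448 -0.2085 0.091 0.0
```

```text
t 8.65 [ 0.4469 -0.2064  0.1058] gap 0.0478 F [0.7 1.1 0.3]
d [0.12 0.21 1.48] r [0.001 0.007 0.002] dist cm 1.5
```

move_arm(deltas=[[[0.1,0.2,1,0,0,0,0.1],[0.1,0.2,1.5,0,0,0,0.1],[0.1,0.2,1.5,0,0,0,0.1]]])

```text
time_s: 8.95
eef_pos: [0.4494, -0.2104, 0.0943]
orientation: [3.141, 0.0, 0.001]
contact_force: [-0.4, -0.0, -0.2]
finger_gap: 0.0479
```

move_arm(deltas=[[[0,0,0,0,0,0,-1],[0,0,0,0,0,0,-1],[0,0,0,0,0,0,-1],[0,0,0,0,0,0,-1],[0,0,0,0,0,0,-1]]])

```text
time_s: 9.45
eef_pos: [0.449, -0.2106, 0.0943]
orientation: [-3.141, 0.0, -0.001]
contact_force: [-0.3, 0.4, 3.9]
finger_gap: 0.0276
```

move_arm(deltas=[[[0,0,-3,0,0,0,-1],[0,0,-7,0,0,0,-1],[0,0,-11,0,0,0,-1],[0,-3,-14,0,0,0,-1],[0,-7,-15,0,0,0,-1]]])

```text
time_s: 9.95
eef_pos: [0.4497, -0.142, 0.2471]
orientation: [3.141, -0.007, 0.007]
contact_force: [0.3, 0.6, -2.9]
finger_gap: 0.0275
```

```bash
./g 0.471 0.0214 0.25 0.0
```

```text
t 9.95 [ 0.4497 -0.142   0.2471] gap 0.0275 F [ 0.3  0.6 -2.9]
d [  2.05 -16.35  -0.29] r [ 0.    -0.005 -0.005] dist cm 16.5
```

move_arm(deltas=[[[0.5,-4,0,0,0,0,-1],[1,-8,0,0,0,0,-1],[1.5,-12,0,0,0,0,-1],[2,-15.5,0,0,0,0,-1],[2,-16.3,0,0,0,0,-1]]])

```text
time_s: 10.45
eef_pos: [0.4687, 0.0269, 0.2435]
orientation: [-3.141, -0.009, 0.001]
contact_force: [0.3, -0.9, -2.1]
finger_gap: 0.0273
```

move_arm(deltas=[[[0,0,3,0,0,0,-1],[0,0,6,0,0,0,-1],[0,0,9,0,0,0,-1],[0,0,12,0,0,0,-1],[0,0,13.7,0,0,0,-1]]])

```text
time_s: 10.95
eef_pos: [0.4674, 0.0216, 0.1047]
orientation: [3.14, -0.001, -0.004]
contact_force: [-0.2, 0.6, -2.5]
finger_gap: 0.0273
```

move_arm(deltas=[[[0,0,0,0,0,0,-1],[0,0,0,0,0,0,-1]]])

```text
time_s: 11.15
eef_pos: [0.4689, 0.022, 0.1074]
orientation: [3.141, -0.001, -0.001]
contact_force: [0.2, -0.2, -0.3]
finger_gap: 0.0276
```

move_arm(deltas=[[[0,0,0.4,0,0,0,-1],[0,0,0.7,0,0,0,-1],[0,0,0.7,0,0,0,-1]]])

```text
time_s: 11.45
eef_pos: [0.469, 0.0225, 0.1001]
orientation: [-3.141, 0.0, -0.0]
contact_force: [-0.4, -0.7, -2.4]
finger_gap: 0.0281
```

move_arm(deltas=[[[0,0,0.2,0,0,0,-1],[0,0,0.2,0,0,0,-1]]])

```text
time_s: 11.65
eef_pos: [0.4692, 0.0225, 0.0983]
orientation: [-3.141, 0.0, -0.001]
contact_force: [-0.6, 0.2, 0.4]
finger_gap: 0.027
```

move_arm(deltas=[[[0,0,0.05,0,0,0,0.1],[0,0,0.05,0,0,0,0.1],[0,0,0.05,0,0,0,0.1],[0,0,-2,0,0,0,0.1],[0,0,-6,0,0,0,0.1]]])

```text
time_s: 12.15
eef_pos: [0.4671, 0.0222, 0.1566]
orientation: [3.139, -0.0, -0.007]
contact_force: [1.4, 0.6, 1.0]
finger_gap: 0.047
```

move_arm(deltas=[[[0,0,-4,0,0,0,0.1],[0,4,-8,0,0,0,0.1],[-0.5,8,-9,0,0,0,0.1],[-1,12,-9,0,0,0,0.1],[-1.5,16,-9,0,0,0,0.1]]])

```text
time_s: 12.65
eef_pos: [0.4538, -0.1392, 0.2488]
orientation: [-3.141, -0.0, -0.003]
contact_force: [0.3, 0.2, -0.0]
finger_gap: 0.0484
```

```bash
./g 0.4495 -0.337 0.24 0.0
```

```text
t 12.65 [ 0.4538 -0.1392  0.2488] gap 0.0484 F [ 0.3  0.2 -0. ]
d [-0.44 19.79  0.86] r [-0.001 -0.002  0.   ] dist cm 19.8
```

move_arm(deltas=[[[-0.4,4.5,0.9,0,0,0,0.1],[-0.4,9,0.9,0,0,0,0.1],[-0.4,13.5,0.9,0,0,0,0.1],[-0.4,17.5,0.9,0,0,0,0.1],[-0.4,19.8,0.9,0,0,0,0.1]]])

```text
time_s: 13.15
eef_pos: [0.4491, -0.3387, 0.2391]
orientation: [3.14, -0.004, -0.0]
contact_force: [0.3, 1.1, 0.4]
finger_gap: 0.048
```

move_arm(deltas=[[[0,0,3,0,0,0,0.1],[0,0,6,0,0,0,0.1],[0,0,9,0,0,0,0.1],[0,0,11,0,0,0,0.1],[0,0,11,0,0,0,0.1]]])

```text
time_s: 13.65
eef_pos: [0.4485, -0.3345, 0.1266]
orientation: [-3.14, 0.0, 0.007]
contact_force: [-0.3, -0.1, 1.1]
finger_gap: 0.0478
```

```bash
python3 - <<'E'
from h import *
for n in('wrist','side','top'):
    p,d=cams.capture(n); cv2.imwrite(f'pics/{n}3.png',p)
E
./g 0.4495 -0.337 0.109 0.0
```

```text
t 13.8 [ 0.4503 -0.336   0.1301] gap 0.0478 F [-0.2 -0.6 -0.8]
d [-0.08  0.1   2.11] r [ 0.001 -0.001 -0.   ] dist cm 2.1
```

View pics/wrist3.png

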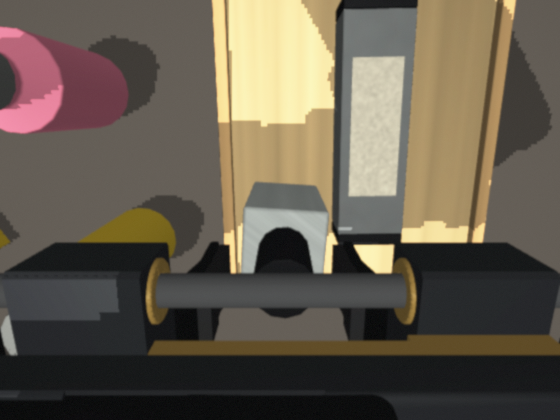

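View pics/side3.png

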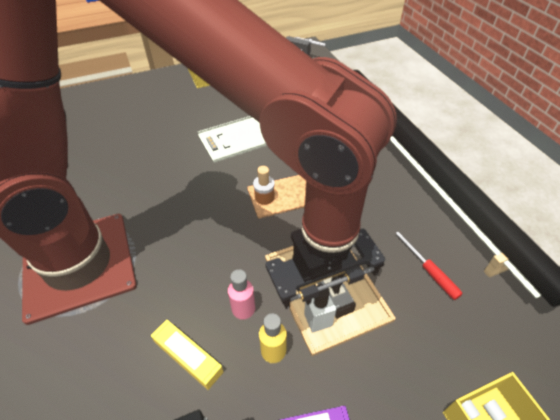

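move_arm(deltas=[[[0,0.1,1,0,0,0,0.1],[0,0.1,2,0,0,0,0.1],[0,0.1,2,0,0,0,0.1],[0,0.1,2,0,0,0,0.1]]])

```text
time_s: 14.2
eef_pos: [0.4497, -0.3365, 0.1088]
orientation: [-3.142, 0.0, 0.001]
contact_force: [0.3, 0.2, 1.3]
finger_gap: 0.0485
```

move_arm(deltas=[[[0,0,0,0,0,0,-1],[0,0,0,0,0,0,-1],[0,0,0,0,0,0,-1],[0,0,0,0,0,0,-1],[0,0,0,0,0,0,-1]]])

```text
time_s: 14.7
eef_pos: [0.45, -0.3366, 0.1092]
orientation: [3.142, -0.0, 0.0]
contact_force: [-0.8, -0.2, 0.9]
finger_gap: 0.0273
```

move_arm(deltas=[[[0,0,-3,0,0,0,-1],[0,0,-7,0,0,0,-1],[0,0,-11,0,0,0,-1],[1,-3,-15,0,0,0,-1],[2,-6,-17,0,0,0,-1]]])

```text
time_s: 15.2
eef_pos: [0.4699, -0.2776, 0.2818]
orientation: [3.14, -0.006, 0.004]
contact_force: [1.5, 1.0, -2.7]
finger_gap: 0.0267
```

move_arm(deltas=[[[1,-4,0,0,0,0,-1],[2,-8,0,0,0,0,-1],[3,-12,0,0,0,0,-1],[4,-16,0,0,0,0,-1],[5,-19,0,0,0,0,-1]]])

```text
time_s: 15.7
eef_pos: [0.5199, -0.0835, 0.2788]
orientation: [-3.14, -0.003, 0.0]
contact_force: [0.5, 0.0, -0.7]
finger_gap: 0.0274
```

```bash
./g 0.5655 0.0136 0.27 0.0
```

```text
t 15.7 [ 0.5199 -0.0835  0.2788] gap 0.0274 F [ 0.5  0.  -0.7]
d [ 4.58 -9.7   0.9 ] r [-0.001  0.     0.002] dist cm 10.8
```

move_arm(deltas=[[[1.5,-3,0,0,0,0,-1],[3,-6,0,0,0,0,-1],[4.2,-8.5,0,0,0,0,-1],[4.6,-9.7,0,0,0,0,-1],[4.6,-9.7,0,0,0,0,-1]]])

```text
time_s: 16.2
eef_pos: [0.5659, 0.0121, 0.2784]
orientation: [3.141, 0.004, -0.002]
contact_force: [0.6, -0.0, -1.7]
finger_gap: 0.0274
```

move_arm(deltas=[[[0,0,3,0,0,0,-1],[0,0,6.5,0,0,0,-1],[0,0,10,0,0,0,-1],[0,0,13.5,0,0,0,-1],[0,0,15.2,0,0,0,-1]]])

```text
time_s: 16.7
eef_pos: [0.5637, 0.0082, 0.1245]
orientation: [3.14, -0.004, -0.005]
contact_force: [-0.7, 0.8, -1.3]
finger_gap: 0.0271
```

move_arm(deltas=[[[0,0,0,0,0,0,-1],[0,0,0,0,0,0,-1],[0,0,0,0,0,0,-1]]])

```text
time_s: 17.0
eef_pos: [0.5667, 0.0097, 0.1286]
orientation: [-3.141, 0.001, -0.004]
contact_force: [0.7, -1.0, -0.8]
finger_gap: 0.0274
```

move_arm(deltas=[[[0,0,0.6,0,0,0,-1],[0,0,1.2,0,0,0,-1],[0,0,1.2,0,0,0,-1],[0,0,1.2,0,0,0,-1]]])

```text
time_s: 17.4
eef_pos: [0.5658, 0.0105, 0.1148]
orientation: [3.141, 0.0, -0.001]
contact_force: [0.5, -0.6, -1.5]
finger_gap: 0.0275
```

move_arm(deltas=[[[0,0,0.3,0,0,0,-1],[0,0,0.3,0,0,0,-1]]])

```text
time_s: 17.6
eef_pos: [0.5663, 0.0104, 0.1128]
orientation: [-3.141, 0.0, -0.001]
contact_force: [-3.1, 0.5, 6.2]
finger_gap: 0.0272
```

move_arm(deltas=[[[0,0,-0.1,0,0,0,0.1],[0,0,-0.1,0,0,0,0.1],[0,0,-0.1,0,0,0,0.1],[0,0,-2,0,0,0,0.1],[0,0,-6,0,0,0,0.1]]])

```text
time_s: 18.1
eef_pos: [0.564, 0.0106, 0.1701]
orientation: [3.14, 0.0, -0.008]
contact_force: [0.7, 0.5, 0.2]
finger_gap: 0.0471
```

move_arm(deltas=[[[0,0,-5,0,0,0,0.7],[0,2,-10,0,0,0,0.7],[-1,6,-12,0,0,0,0.7],[-2,10,-12,0,0,0,0.7],[-3,14,-12,0,0,0,0.7]]])

```text
time_s: 18.6
eef_pos: [0.5358, -0.131, 0.293]
orientation: [-3.141, -0.001, -0.003]
contact_force: [-0.1, 1.0, 1.0]
finger_gap: 0.0723
```

move_arm(deltas=[[[-1,2,0,0,0,0,0.7],[-2,3,0,0,0,0,0.7],[-2,4,0,0,0,0,0.7],[-2,4,0,0,0,0,0.7]]])

```text
time_s: 19.0
eef_pos: [0.5161, -0.1696, 0.2921]
orientation: [-3.141, 0.0, -0.001]
contact_force: [-0.2, 1.1, -0.1]
finger_gap: 0.0736
```

```bash
python3 - <<'E'
from h import *
ii=cams.camera_info('wrist')
for n in('wrist','side','top'):
    p,d=cams.capture(n); cv2.imwrite(f'pics/{n}4.png',p); np.save(f'pics/{n}4.npy',d)
np.save('pics/wi4.npy',np.array([ii],dtype=object))
E
./g 0.505 -0.275 0.24 0.0
```

```text
t 19.15 [ 0.5166 -0.168   0.2918] gap 0.0741 F [-0.7  1.2 -0.7]
d [-1.18 10.69  5.19] r [0.    0.    0.002] dist cm 11.9
```

View pics/wrist4.png

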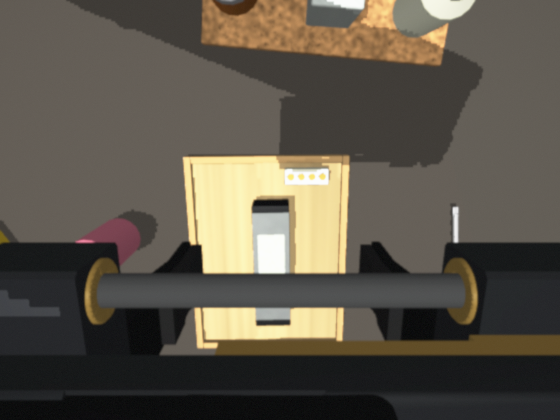

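View pics/side4.png

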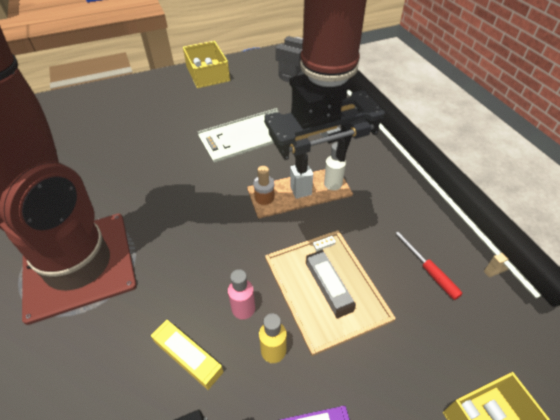

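View pics/top4.png

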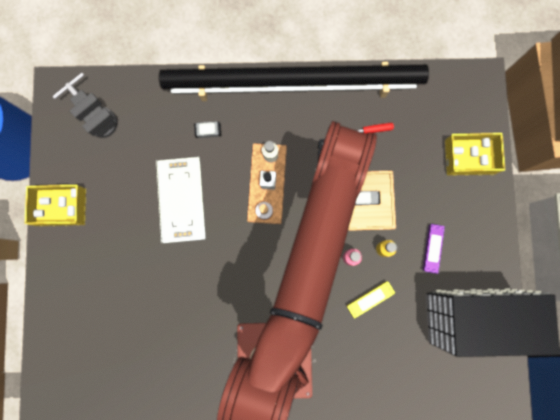

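```bash
python3 - <<'E'
from h import *
for n in ('wrist','side'):
    i=np.load('pics/wi4.npy',allow_pickle=True)[0] if n=='wrist' else cams.camera_info(n)
    d=np.load(f'pics/{n}4.npy'); C=cloud(i,d)
    m=(C[...,2]>.033)&(C[...,2]<.05)&(C[...,0]>.47)&(C[...,0]<.55)&(C[...,1]<-.18)&(C[...,1]>-.37)&(d>0)
    P=C[m][:,:2].astype(np.float32); print(n,len(P),np.median(C[m][:,2]),cv2.minAreaRect(P))
p=cv2.imread('pics/side4.png'); cv2.imwrite('pics/s4a.png',cv2.resize(p[230:340,280:390],None,fx=6,fy=5.4,interpolation=cv2.INTER_CUBIC))
p=cv2.imread('pics/wrist4.png'); cv2.imwrite('pics/w4a.png',cv2.resize(p[180:350,200:340],None,fx=3.5,fy=3.5,interpolation=cv2.INTER_CUBIC))
E
```

```text
wrist 3144 0.04081599704204103 ((0.5037561058998108, -0.2743690013885498), (0.04201343655586243, 0.15113697946071625), 0.8433066010475159)
side 1291 0.040045999064623576 ((0.5047584772109985, -0.2765849530696869), (0.04336259141564369, 0.15096548199653625), 1.0887054204940796)
```

View pics/w4a.png

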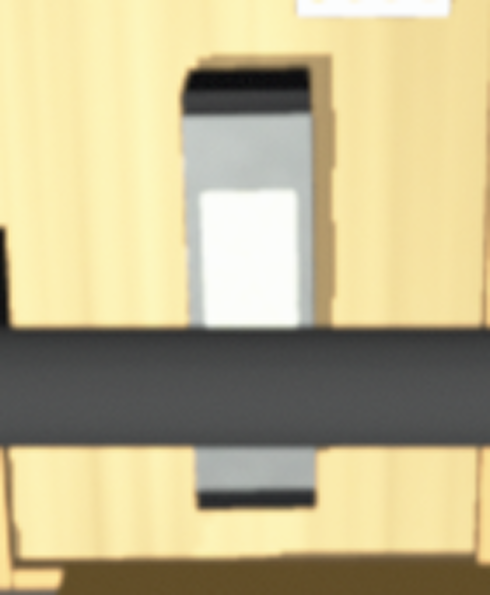

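```bash
./g 0.5043 -0.2755 0.15 0.016
```

```text
t 19.15 [ 0.5166 -0.168   0.2918] gap 0.0741 F [-0.7  1.2 -0.7]
d [-1.25 10.74 14.19] r [ 0.     0.    -0.014] dist cm 17.8
```

move_arm(deltas=[[[-0.5,4,4,0,0,-0.014,0.6],[-1,8,8,0,0,-0.014,0.6],[-1.3,10.7,11,0,0,-0.014,0.6],[-1.3,10.7,13,0,0,-0.014,0.6],[-1.3,10.7,14.2,0,0,-0.014,0.6]]])

```text
time_s: 19.65
eef_pos: [0.502, -0.2764, 0.1475]
orientation: [-3.141, -0.02, 0.006]
contact_force: [0.7, 1.2, 0.3]
finger_gap: 0.0697
```

move_arm(deltas=[[[0,0,2,0,0,0,0.6],[0,0,4,0,0,0,0.6],[0,0,6,0,0,0,0.6],[0,0,8,0,0,0,0.6],[0,0,8,0,0,0,0.6]]])

```text
time_s: 20.15
eef_pos: [0.5029, -0.274, 0.0682]
orientation: [-3.14, -0.027, 0.005]
contact_force: [0.4, 0.2, 0.5]
finger_gap: 0.0698
```

move_arm(deltas=[[[0,0,0,0,0,0,0.6],[0,0,0,0,0,0,0.6],[0,0,0,0,0,0,0.6]]])

```text
time_s: 20.45
eef_pos: [0.5038, -0.2765, 0.0712]
orientation: [3.141, 0.023, 0.003]
contact_force: [0.1, -0.2, 0.9]
finger_gap: 0.0697
```

```bash
./g 0.5043 -0.2755 0.03 0.016
```

```text
t 20.45 [ 0.5038 -0.2765  0.0712] gap 0.0697 F [ 0.1 -0.2  0.9]
d [ 0.05 -0.1   4.12] r [ 0.    -0.002 -0.001] dist cm 4.1
```

move_arm(deltas=[[[0,-0.1,2,0,0,0,0.6],[0,-0.1,3.5,0,0,0,0.6],[0,-0.1,4,0,0,0,0.6],[0,-0.1,4,0,0,0,0.6],[0,-0.1,4,0,0,0,0.6]]])

```text
time_s: 20.95
eef_pos: [0.503, -0.2759, 0.0304]
orientation: [3.141, 0.021, 0.0]
contact_force: [0.6, 0.5, 0.4]
finger_gap: 0.0698
```

move_arm(deltas=[[[0,0,0,0,0,0,-1],[0,0,0,0,0,0,-1],[0,0,0,0,0,0,-1],[0,0,0,0,0,0,-1],[0,0,0,0,0,0,-1]]], squeeze=35)

```text
time_s: 21.45
eef_pos: [0.5032, -0.2755, 0.0302]
orientation: [3.141, 0.022, 0.001]
contact_force: [0.4, 0.0, 1.0]
finger_gap: 0.0416
```

move_arm(deltas=[[[0,0,-2,0,0,0,-1],[0,0,-6,0,0,0,-1],[0,0,-11,0,0,0,-1],[0,0,-16,0,0,0,-1],[0,0,-20,0,0,0,-1]]])

```text
time_s: 21.95
eef_pos: [0.5025, -0.2758, 0.2324]
orientation: [3.141, 0.021, 0.001]
contact_force: [1.6, 0.1, -3.7]
finger_gap: 0.0418
```

move_arm(deltas=[[[0.5,-3,-3,0,0,0,-1],[1,-6,-5,0,0,-0.12,-1],[2,-10,-5,0,0,-0.26,-1],[3,-14,-5,0,0,-0.4,-1],[4,-18,-5,0,0,-0.54,-1]]])

```text
time_s: 22.45
eef_pos: [0.54, -0.0934, 0.2799]
orientation: [-3.019, -0.867, -0.0]
contact_force: [1.0, -0.3, -3.6]
finger_gap: 0.0419
```

```bash
./g 0.5164 0.2963 0.27 1.646
```

```text
t 22.45 [ 0.54   -0.0934  0.2799] gap 0.0419 F [ 1.  -0.3 -3.6]
d [ 18.68 -34.28   1.02] r [-1.000e-03 -1.000e-03 -1.087e+00] dist cm 39.1
```

move_arm(deltas=[[[1.9,-3.5,0,0,0,-0.13,-1],[3.8,-7,0,0,0,-0.26,-1],[5.7,-10.5,0,0,0,-0.4,-1],[7.6,-14,0,0,0,-0.53,-1],[9.5,-17.5,0,0,0,-0.66,-1]]])

```text
time_s: 22.95
eef_pos: [0.5283, 0.1051, 0.2796]
orientation: [-2.575, -1.798, 0.001]
contact_force: [0.8, -0.7, -2.6]
finger_gap: 0.0418
```

```bash
./g 0.5164 0.2963 0.25 1.646
```

```text
t 22.95 [0.5283 0.1051 0.2796] gap 0.0418 F [ 0.8 -0.7 -2.6]
d [17.54 -7.7   2.96] r [-0.001  0.    -0.427] dist cm 19.4
```

move_arm(deltas=[[[4,-1.8,0,0,0,-0.11,-1],[8,-3.6,0,0,0,-0.22,-1],[12,-5.3,1,0,0,-0.33,-1],[15.5,-6.8,2,0,0,-0.427,-1],[17.5,-7.7,3,0,0,-0.427,-1]]])

```text
time_s: 23.45
eef_pos: [0.5166, 0.2982, 0.2486]
orientation: [-2.135, -2.303, 0.002]
contact_force: [-0.1, -0.4, -2.9]
finger_gap: 0.0419
```

move_arm(deltas=[[[0,0,4,0,0,0,-1],[0,0,8,0,0,0,-1],[0,0,11,0,0,0,-1],[0,0,12,0,0,0,-1],[0,0,12,0,0,0,-1]]])

```text
time_s: 23.95
eef_pos: [0.5175, 0.2936, 0.1288]
orientation: [2.145, 2.296, -0.005]
contact_force: [0.4, -0.2, -3.2]
finger_gap: 0.0415
```

```bash
python3 - <<'E'
from h import *
ii=cams.camera_info('wrist')
for n in('wrist','side'):
    p,d=cams.capture(n); cv2.imwrite(f'pics/{n}5.png',p); np.save(f'pics/{n}5.npy',d)
np.save('pics/wi5.npy',np.array([ii],dtype=object))
E
./g 0.5164 0.2963 0.04 1.646
```

```text
t 24.05 [0.519  0.2946 0.1314] gap 0.0416 F [-0.3  0.6 -2.9]
d [ 0.18 -0.26  9.14] r [ 0.002 -0.001 -0.006] dist cm 9.2
```

View pics/wrist5.png

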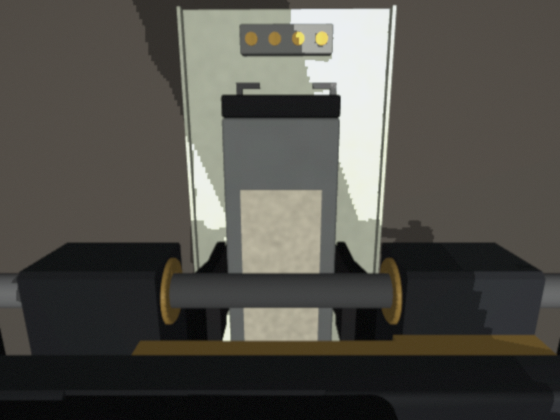

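View pics/side5.png

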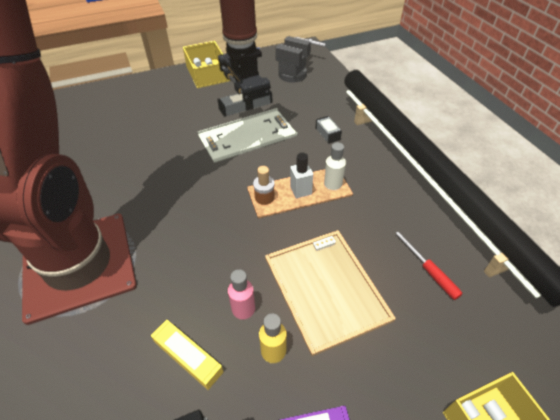

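```bash
python3 - <<'E'
from h import *
i=np.load('pics/wi5.npy',allow_pickle=True)[0]
a,b=ray(i,237,84,.01),ray(i,337,84,.01); print(a.round(4),b.round(4),((a+b)/2).round(4),np.linalg.norm(a-b))
C=cloud(i,np.load('pics/wrist5.npy'))
print([C[v,u].round(4).tolist() for u,v in((228,112),(335,112),(226,98),(337,98))])
m=np.array([np.cos(.076),np.sin(.076)]); print('centre est',(a+b)[:2]/2-m*.087)
i=cams.camera_info('side')
for u,v in((179,8),(395,8)):
    print(ray(np.load('pics/wi5.npy',allow_pickle=True)[0],u,v,.012).round(4))
E
```

```text
[0.4307 0.2586 0.01  ] [0.4262 0.3262 0.01  ] [0.4284 0.2924 0.01  ] 0.06773493930860319
[[0.4486, 0.2713, 0.1403], [0.4461, 0.3085, 0.1401], [0.4439, 0.2704, 0.1401], [0.4413, 0.3087, 0.1398]]
centre est [0.34167917 0.28577313]
[0.3871 0.22   0.012 ]
[0.3778 0.3581 0.012 ]
```

move_arm(deltas=[[[0.2,-0.2,2,0,0,0,-1],[0.2,-0.2,4,0,0,0,-1],[0.2,-0.2,6,0,0,0,-1],[0.2,-0.2,8,0,0,0,-1],[0.2,-0.2,8.5,0,0,0,-1]]])

```text
time_s: 24.55
eef_pos: [0.516, 0.2966, 0.0449]
orientation: [-2.142, -2.298, 0.0]
contact_force: [-0.9, -0.1, -3.4]
finger_gap: 0.0419
```

move_arm(deltas=[[[0,0,0,0,0,0,-1],[0,0,0,0,0,0,-1],[0,0,0,0,0,0,-1]]])

```text
time_s: 24.85
eef_pos: [0.5168, 0.2971, 0.0465]
orientation: [2.142, 2.298, 0.004]
contact_force: [-0.4, 0.4, -3.6]
finger_gap: 0.0419
```

```bash
./g 0.516 0.297 0.0282 1.646
```

```text
t 24.85 [0.5168 0.2971 0.0465] gap 0.0419 F [-0.4  0.4 -3.6]
d [-0.01 -0.09  1.83] r [ 0.002 -0.001 -0.005] dist cm 1.8
```

move_arm(deltas=[[[0,0,0.6,0,0,0,-1],[0,0,1.2,0,0,0,-1],[0,0,1.6,0,0,0,-1],[0,0,1.6,0,0,0,-1]]])

```text
time_s: 25.25
eef_pos: [0.5157, 0.2964, 0.0284]
orientation: [-2.142, -2.298, 0.001]
contact_force: [0.4, -0.4, -2.4]
finger_gap: 0.0417
```

move_arm(deltas=[[[0,0,0.2,0,0,0,-1],[0,0,0.2,0,0,0,-1]]])

```text
time_s: 25.45
eef_pos: [0.5159, 0.2965, 0.0281]
orientation: [-2.142, -2.297, 0.0]
contact_force: [-6.8, -2.7, 12.7]
finger_gap: 0.0419
```

move_arm(deltas=[[[0,0,-0.1,0,0,0,-1],[0,0,-0.1,0,0,0,0.6],[0,0,-0.1,0,0,0,0.6],[0,0,-0.1,0,0,0,0.6],[0,0,-0.1,0,0,0,0.6]]])

```text
time_s: 25.95
eef_pos: [0.516, 0.2966, 0.028]
orientation: [2.142, 2.298, 0.0]
contact_force: [1.1, 0.8, -0.3]
finger_gap: 0.0651
```

move_arm(deltas=[[[0,0,-1,0,0,0,0.6],[0,0,-4,0,0,0,0.6],[0,0,-8,0,0,0,0.6],[0,0,-12,0,0,0,0.6],[0,0,-16,0,0,0,0.6]]])

```text
time_s: 26.45
eef_pos: [0.5159, 0.2962, 0.1904]
orientation: [2.142, 2.297, 0.001]
contact_force: [0.4, 0.9, -0.6]
finger_gap: 0.0698
```

move_arm(deltas=[[[0,0,-3,0,0,0.14,0.3],[0,0,-6,0,0,0.28,0.1],[0,0,-6,0,0,0.42,0.1],[0,0,-6,0,0,0.56,0.1],[0,0,-6,0,0,0.7,0.1]]])

```text
time_s: 26.95
eef_pos: [0.516, 0.2964, 0.2491]
orientation: [-2.804, -1.416, -0.002]
contact_force: [0.5, -1.3, 0.1]
finger_gap: 0.0483
```

```bash
python3 - <<'E'
from h import *
for n in('top','side'):
    i=cams.camera_info(n)
    p,d=cams.capture(n); cv2.imwrite(f'pics/{n}6.png',p); np.save(f'pics/{n}6.npy',d)
    C=cloud(i,d); m=(C[...,2]>.031)&(C[...,2]<.05)&(C[...,0]>.4)&(C[...,0]<.63)&(C[...,1]<.36)&(C[...,1]>.23)&(d>0)
    P=C[m][:,:2].astype(np.float32); print(n,len(P),np.median(C[m][:,2]) if len(P) else '',cv2.minAreaRect(P) if len(P) else '')
E
./g 0.6 0.1 0.26 0
```

```text
top 203 0.03722460551344947 ((0.516717791557312, 0.2952607274055481), (0.15091894567012787, 0.04039857164025307), 4.4072980880737305)
side 512 0.037255657189495216 ((0.5150019526481628, 0.2940579354763031), (0.15081334114074707, 0.04536806419491768), 3.7279155254364014)
t 27.05 [0.5159 0.2965 0.2487] gap 0.0481 F [-0.2 -1.4  0.1]
d [-10.88  18.39  -1.13] r [-0.    -0.001  0.939] dist cm 21.4
```

View pics/top6.png

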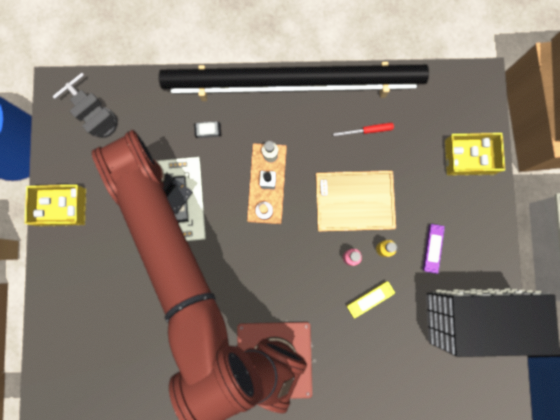

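View pics/side6.png

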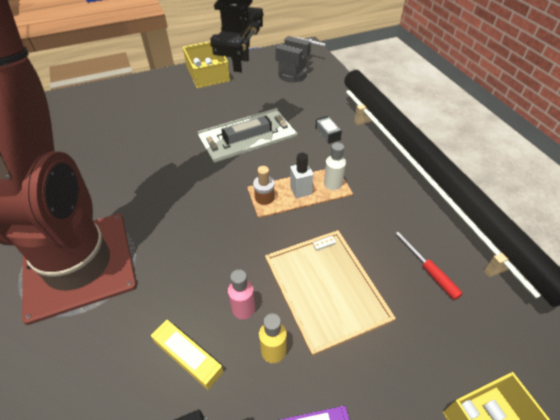

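move_arm(deltas=[[[-1,2,0,0,0,0.13,0.1],[-3,5,0,0,0,0.26,0.1],[-5,8.5,0,0,0,0.4,0.1],[-7,12,-1,0,0,0.53,0.1],[-9,15.5,-1,0,0,0.66,0.1]]])

```text
time_s: 27.55
eef_pos: [0.589, 0.131, 0.2596]
orientation: [-3.11, -0.439, -0.003]
contact_force: [1.1, 0.2, -0.6]
finger_gap: 0.048
```

```bash
./g 0.5663 0.0104 0.25 0
```

```text
t 27.55 [0.589  0.131  0.2596] gap 0.048 F [ 1.1  0.2 -0.6]
d [-5.52 10.96  0.94] r [-0.001 -0.002  0.281] dist cm 12.3
```

move_arm(deltas=[[[-1.7,3.5,0,0,0,0.13,0.1],[-3.4,7,0,0,0,0.28,0.1],[-5,10,0,0,0,0.281,0.1],[-5.5,11,0.9,0,0,0.281,0.1],[-5.5,11,0.9,0,0,0.281,0.1]]])

```text
time_s: 28.05
eef_pos: [0.5651, 0.0098, 0.2486]
orientation: [-3.141, -0.0, 0.001]
contact_force: [0.6, 0.2, -0.0]
finger_gap: 0.0477
```

move_arm(deltas=[[[0,0,3,0,0,0,0.1],[0,0,6,0,0,0,0.1],[0,0,8,0,0,0,0.1],[0,0,9,0,0,0,0.1],[0,0,9,0,0,0,0.1]]])

```text
time_s: 28.55
eef_pos: [0.5654, 0.0129, 0.158]
orientation: [3.141, 0.005, -0.003]
contact_force: [-0.2, 0.2, 0.4]
finger_gap: 0.0483
```

move_arm(deltas=[[[0,0,0,0,0,0,0.1],[0,0,0,0,0,0,0.1]]])

```text
time_s: 28.75
eef_pos: [0.5666, 0.0119, 0.1602]
orientation: [-3.141, -0.001, -0.003]
contact_force: [-0.1, -0.4, -0.0]
finger_gap: 0.0478
```

```bash
./g 0.5663 0.0104 0.1128 0
```

```text
t 28.75 [0.5666 0.0119 0.1602] gap 0.0478 F [-0.1 -0.4 -0. ]
d [-0.04  0.15  4.74] r [-0.    -0.002  0.001] dist cm 4.7
```

move_arm(deltas=[[[0,0.1,2,0,0,0,0.1],[0,0.1,4,0,0,0,0.1],[0,0.1,4.6,0,0,0,0.1],[0,0.1,4.6,0,0,0,0.1],[0,0.1,4.6,0,0,0,0.1]]])

```text
time_s: 29.25
eef_pos: [0.5665, 0.0105, 0.1141]
orientation: [-3.141, 0.0, -0.002]
contact_force: [-0.9, 0.6, -0.1]
finger_gap: 0.0479
```

move_arm(deltas=[[[0,0,0,0,0,0,-1],[0,0,0,0,0,0,-1],[0,0,0,0,0,0,-1],[0,0,0,0,0,0,-1],[0,0,0,0,0,0,-1]]], squeeze=20)

```text
time_s: 29.75
eef_pos: [0.5661, 0.0106, 0.1133]
orientation: [-3.141, 0.0, -0.001]
contact_force: [0.7, 0.4, 1.8]
finger_gap: 0.0271
```

move_arm(deltas=[[[0,0,-3,0,0,0,-1],[0,0,-7,0,0,0,-1],[0,0,-11,0,0,0,-1],[0,2,-14,0,0,0,-1],[-1,5,-14,0,0,0,-1]]])

```text
time_s: 30.25
eef_pos: [0.5583, -0.0382, 0.2567]
orientation: [-3.141, -0.006, -0.009]
contact_force: [0.3, -0.3, -2.6]
finger_gap: 0.0277
```

move_arm(deltas=[[[-1.5,4,0,0,0,0,-1],[-3,8,0,0,0,0,-1],[-4.5,12,0,0,0,0,-1],[-6,16,0,0,0,0,-1],[-7.5,20,0,0,0,0,-1]]])

```text
time_s: 30.75
eef_pos: [0.4797, -0.2407, 0.2529]
orientation: [-3.141, -0.0, 0.0]
contact_force: [1.3, 0.2, -2.0]
finger_gap: 0.0273
```

```bash
./g 0.450 -0.3366 0.25 0
```

```text
t 30.75 [ 0.4797 -0.2407  0.2529] gap 0.0273 F [ 1.3  0.2 -2. ]
d [-2.97  9.59  0.28] r [-0.001  0.     0.   ] dist cm 10.0
```

move_arm(deltas=[[[-1,3.5,0,0,0,0,-1],[-2,7,0,0,0,0,-1],[-3,9,0,0,0,0,-1],[-3,9.6,0.3,0,0,0,-1],[-3,9.6,0.3,0,0,0,-1]]])

```text
time_s: 31.25
eef_pos: [0.4503, -0.3357, 0.2494]
orientation: [-3.141, 0.003, 0.002]
contact_force: [-0.0, -0.4, -1.5]
finger_gap: 0.0272
```

move_arm(deltas=[[[0,0,3,0,0,0,-1],[0,0,6,0,0,0,-1],[0,0,9,0,0,0,-1],[0,0,11.5,0,0,0,-1],[0,0,12.5,0,0,0,-1]]])

```text
time_s: 31.75
eef_pos: [0.4508, -0.3328, 0.1225]
orientation: [-3.139, -0.004, 0.005]
contact_force: [-1.1, -0.3, -2.7]
finger_gap: 0.0275
```

move_arm(deltas=[[[0,0,0,0,0,0,-1],[0,0,0,0,0,0,-1],[0,0,0,0,0,0,-1]]])

```text
time_s: 32.05
eef_pos: [0.4517, -0.3357, 0.1263]
orientation: [3.141, 0.001, 0.003]
contact_force: [-0.3, -1.2, -1.8]
finger_gap: 0.0273
```

```bash
./g 0.450 -0.3366 0.1092 0
```

```text
t 32.05 [ 0.4517 -0.3357  0.1263] gap 0.0273 F [-0.3 -1.2 -1.8]
d [-0.17  0.09  1.71] r [ 0.001 -0.002  0.   ] dist cm 1.7
```

move_arm(deltas=[[[-0.2,0.1,0.6,0,0,0,-1],[-0.2,0.1,1.2,0,0,0,-1],[-0.2,0.1,1.5,0,0,0,-1],[-0.2,0.1,1.5,0,0,0,-1]]])

```text
time_s: 32.45
eef_pos: [0.4487, -0.3364, 0.1097]
orientation: [-3.141, 0.0, 0.001]
contact_force: [-1.3, -0.2, -1.7]
finger_gap: 0.0277
```

move_arm(deltas=[[[0,0,0.3,0,0,0,-1],[0,0,0.3,0,0,0,-1]]])

```text
time_s: 32.65
eef_pos: [0.4492, -0.3373, 0.1084]
orientation: [3.141, -0.001, 0.002]
contact_force: [-3.4, 3.0, 14.6]
finger_gap: 0.0274
```

move_arm(deltas=[[[0,0,-0.2,0,0,0,-1],[0,0,-0.2,0,0,0,0.1],[0,0,-0.2,0,0,0,0.1],[0,0,-0.2,0,0,0,0.1],[0,0,-3,0,0,0,0.1]]])

```text
time_s: 33.15
eef_pos: [0.4474, -0.3349, 0.1346]
orientation: [-3.14, -0.001, 0.008]
contact_force: [-0.3, -0.1, 0.3]
finger_gap: 0.0458
```

move_arm(deltas=[[[0,0,-4,0,0,0,0.1],[0,0,-8,0,0,0,0.1],[2,-4,-11,0,0,0,0.1],[4,-8,-11,0,0,0,0.1],[6,-12,-11,0,0,0,0.1]]])

```text
time_s: 33.65
eef_pos: [0.51, -0.2151, 0.2483]
orientation: [-3.141, 0.001, -0.004]
contact_force: [1.5, 0.8, -0.8]
finger_gap: 0.0478
```

```bash
./g 0.6591 0.0022 0.25 0
```

```text
t 33.65 [ 0.51   -0.2151  0.2483] gap 0.0478 F [ 1.5  0.8 -0.8]
d [ 14.9  -21.74  -0.12] r [-0.    -0.003 -0.001] dist cm 26.4
```

move_arm(deltas=[[[2.5,-3.6,0,0,0,0,0.1],[5,-7.2,0,0,0,0,0.1],[7.5,-11,0,0,0,0,0.1],[10,-14.6,0,0,0,0,0.1],[12.5,-18.2,0,0,0,0,0.1]]])

```text
time_s: 34.15
eef_pos: [0.6347, -0.0325, 0.2468]
orientation: [-3.141, -0.001, 0.0]
contact_force: [0.9, -0.7, 1.0]
finger_gap: 0.0478
```

move_arm(deltas=[[[1.5,-2,0,0,0,0,0.1],[2.4,-3.5,0,0,0,0,0.1],[2.4,-3.5,3,0,0,0,0.1],[2.4,-3.5,6,0,0,0,0.1],[2.4,-3.5,6,0,0,0,0.1]]])

```text
time_s: 34.65
eef_pos: [0.6555, 0.0003, 0.1834]
orientation: [3.141, -0.002, -0.01]
contact_force: [-0.3, 0.1, -0.9]
finger_gap: 0.0478
```

move_arm(deltas=[[[0,0,0,0,0,0,0.1],[0,0,0,0,0,0,0.1]]])

```text
time_s: 34.85
eef_pos: [0.6585, -0.0002, 0.189]
orientation: [-3.142, 0.001, -0.003]
contact_force: [0.2, 0.2, 0.5]
finger_gap: 0.0479
```

```bash
./g 0.6591 0.0022 0.1346 0
```

```text
t 34.85 [ 6.585e-01 -2.000e-04  1.890e-01] gap 0.0479 F [0.2 0.2 0.5]
d [ 0.05 -0.23  5.44] r [-0.    -0.002 -0.001] dist cm 5.4
```

move_arm(deltas=[[[0,-0.2,2,0,0,0,0.1],[0,-0.2,4,0,0,0,0.1],[0,-0.2,5.4,0,0,0,0.1],[0,-0.2,5.4,0,0,0,0.1],[0,-0.2,5.4,0,0,0,0.1]]])

```text
time_s: 35.35
eef_pos: [0.6583, 0.0023, 0.134]
orientation: [3.141, -0.0, 0.001]
contact_force: [-0.4, 0.5, 0.8]
finger_gap: 0.0479
```

move_arm(deltas=[[[0,0,0,0,0,0,-1],[0,0,0,0,0,0,-1],[0,0,0,0,0,0,-1],[0,0,0,0,0,0,-1],[0,0,0,0,0,0,-1]]])

```text
time_s: 35.85
eef_pos: [0.658, 0.0025, 0.1335]
orientation: [-3.142, 0.0, -0.001]
contact_force: [-1.7, 0.7, 4.8]
finger_gap: 0.0294
```

move_arm(deltas=[[[0,0,-3,0,0,0,-1],[0,0,-7,0,0,0,-1],[0,0,-11,0,0,0,-1],[0,0,-15,0,0,0,-1],[-2,3,-16,0,0,0,-1]]])

```text
time_s: 36.35
eef_pos: [0.6408, -0.0228, 0.2964]
orientation: [-3.141, -0.012, -0.008]
contact_force: [1.0, -0.2, -2.5]
finger_gap: 0.0294
```

move_arm(deltas=[[[-2.5,3.4,0,0,0,0,-1],[-5,6.8,0,0,0,0,-1],[-7.5,10,0,0,0,0,-1],[-10,13.5,0,0,0,0,-1],[-12.5,17,0,0,0,0,-1]]])

```text
time_s: 36.85
eef_pos: [0.5114, -0.1985, 0.2925]
orientation: [-3.141, -0.0, 0.001]
contact_force: [0.2, -0.2, -1.6]
finger_gap: 0.0295
```

```bash
./g 0.4515 -0.2745 0.28 0
```

```text
t 36.85 [ 0.5114 -0.1985  0.2925] gap 0.0295 F [ 0.2 -0.2 -1.6]
d [-5.99  7.6   1.25] r [-0.001  0.     0.   ] dist cm 9.8
```

move_arm(deltas=[[[-2,2.7,0,0,0,0,-1],[-4,5.2,0,0,0,0,-1],[-6,7.6,0,0,0,0,-1],[-6,7.6,0,0,0,0,-1],[-6,7.6,0,0,0,0,-1]]])

```text
time_s: 37.35
eef_pos: [0.4523, -0.2737, 0.2929]
orientation: [-3.14, 0.003, -0.001]
contact_force: [0.5, 0.5, -2.0]
finger_gap: 0.0296
```

move_arm(deltas=[[[0,0,3.5,0,0,0,-1],[0,0,7,0,0,0,-1],[0,0,10.5,0,0,0,-1],[0,0,13,0,0,0,-1],[0,0,14.5,0,0,0,-1]]])

```text
time_s: 37.85
eef_pos: [0.4526, -0.2718, 0.1456]
orientation: [-3.141, -0.003, 0.005]
contact_force: [0.0, -0.5, -1.6]
finger_gap: 0.0295
```

move_arm(deltas=[[[0,0,0,0,0,0,-1],[0,0,0,0,0,0,-1],[0,0,0,0,0,0,-1]]])

```text
time_s: 38.15
eef_pos: [0.4538, -0.2737, 0.1493]
orientation: [3.141, 0.0, 0.003]
contact_force: [0.5, -0.4, -2.6]
finger_gap: 0.0294
```

```bash
./g 0.4515 -0.2745 0.1295 0
```

```text
t 38.15 [ 0.4538 -0.2737  0.1493] gap 0.0294 F [ 0.5 -0.4 -2.6]
d [-0.23  0.08  1.98] r [ 0.001 -0.002  0.   ] dist cm 2.0
```

move_arm(deltas=[[[-0.2,0.1,0.7,0,0,0,-1],[-0.2,0.1,1.4,0,0,0,-1],[-0.2,0.1,1.7,0,0,0,-1],[-0.2,0.1,1.7,0,0,0,-1]]])

```text
time_s: 38.55
eef_pos: [0.4505, -0.2742, 0.1305]
orientation: [-3.141, 0.0, 0.001]
contact_force: [0.4, -0.5, -2.6]
finger_gap: 0.0297
```

move_arm(deltas=[[[0,0,0.3,0,0,0,-1],[0,0,0.3,0,0,0,-1]]])

```text
time_s: 38.75
eef_pos: [0.4513, -0.2751, 0.129]
orientation: [3.141, -0.0, 0.001]
contact_force: [-3.0, 1.0, 9.0]
finger_gap: 0.0295
```

Contact. Release, rise, go to the pot.

move_arm(deltas=[[[0,0,-0.1,0,0,0,-1],[0,0,-0.1,0,0,0,0.1],[0,0,-0.1,0,0,0,0.1],[0,0,-0.1,0,0,0,0.1],[0,0,-3,0,0,0,0.1]]])

```text
time_s: 39.25
eef_pos: [0.4493, -0.2732, 0.1559]
orientation: [-3.141, -0.0, 0.008]
contact_force: [-0.4, 0.3, 1.3]
finger_gap: 0.0463
```

move_arm(deltas=[[[0,0,-4,0,0,0,0.1],[0,-2,-8,0,0,0,0.1],[0.5,-6,-9,0,0,0,0.1],[1,-10,-9,0,0,0,0.1],[1.4,-14,-9,0,0,0,0.1]]])

```text
time_s: 39.75
eef_pos: [0.4652, -0.1329, 0.2488]
orientation: [-3.14, 0.0, -0.004]
contact_force: [-0.1, -0.7, -1.1]
finger_gap: 0.048
```

```bash
./g 0.4692 0.0225 0.16 0
```

```text
t 39.75 [ 0.4652 -0.1329  0.2488] gap 0.048 F [-0.1 -0.7 -1.1]
d [  0.38 -15.52   8.9 ] r [-0.001 -0.002 -0.   ] dist cm 17.9
```

move_arm(deltas=[[[0.1,-4,0,0,0,0,0.1],[0.2,-8,0,0,0,0,0.1],[0.3,-12,0,0,0,0,0.1],[0.4,-15,2,0,0,0,0.1],[0.4,-15.5,5,0,0,0,0.1]]])

```text
time_s: 40.25
eef_pos: [0.4698, 0.0249, 0.1985]
orientation: [-3.14, -0.008, -0.005]
contact_force: [0.6, -0.9, -0.1]
finger_gap: 0.0482
```

move_arm(deltas=[[[0,0,3,0,0,0,0.1],[0,0,5,0,0,0,0.1],[0,0,5,0,0,0,0.1],[0,0,5,0,0,0,0.1]]])

```text
time_s: 40.65
eef_pos: [0.469, 0.0204, 0.1485]
orientation: [3.141, -0.001, -0.0]
contact_force: [-0.7, -0.6, 0.8]
finger_gap: 0.0479
```

```bash
./g 0.4692 0.0225 0.0983 0
```

```text
t 40.65 [0.469  0.0204 0.1485] gap 0.0479 F [-0.7 -0.6  0.8]
d [ 0.02 -0.21  5.02] r [ 0.001  0.    -0.   ] dist cm 5.0
```

move_arm(deltas=[[[0,-0.2,2,0,0,0,0.1],[0,-0.2,4,0,0,0,0.1],[0,-0.2,5,0,0,0,0.1],[0,-0.2,5,0,0,0,0.1],[0,-0.2,5,0,0,0,0.1]]])

```text
time_s: 41.15
eef_pos: [0.4695, 0.0225, 0.099]
orientation: [-3.141, 0.001, -0.002]
contact_force: [-0.0, 0.3, -0.0]
finger_gap: 0.0478
```

move_arm(deltas=[[[0,0,0,0,0,0,-1],[0,0,0,0,0,0,-1],[0,0,0,0,0,0,-1],[0,0,0,0,0,0,-1],[0,0,0,0,0,0,-1]]])

```text
time_s: 41.65
eef_pos: [0.469, 0.0227, 0.0983]
orientation: [-3.141, 0.0, -0.0]
contact_force: [-0.4, 0.2, 5.1]
finger_gap: 0.0274
```

move_arm(deltas=[[[0,0,-3,0,0,0,-1],[0,0,-7,0,0,0,-1],[0,0,-11,0,0,0,-1],[0,3,-15,0,0,0,-1],[-0.5,6,-15,0,0,0,-1]]])

```text
time_s: 42.15
eef_pos: [0.4664, -0.0378, 0.2525]
orientation: [-3.14, -0.002, -0.011]
contact_force: [0.7, -0.7, -2.2]
finger_gap: 0.0277
```

move_arm(deltas=[[[-0.3,4,0,0,0,0,-1],[-0.6,8,0,0,0,0,-1],[-1,12,0,0,0,0,-1],[-1.3,15,0,0,0,0,-1],[-1.5,16.5,0,0,0,0,-1]]])

```text
time_s: 42.65
eef_pos: [0.4477, -0.2055, 0.2479]
orientation: [3.142, -0.006, 0.0]
contact_force: [0.5, 0.5, -1.7]
finger_gap: 0.0277
```

move_arm(deltas=[[[0,0,0,0,0,0,-1],[0,0,0,0,0,0,-1]]])

```text
time_s: 42.85
eef_pos: [0.4487, -0.202, 0.2477]
orientation: [-3.141, 0.001, 0.001]
contact_force: [-0.7, 0.9, -2.0]
finger_gap: 0.0274
```

```bash
./g 0.449 -0.2106 0.0943 0
```

```text
t 42.85 [ 0.4487 -0.202   0.2477] gap 0.0274 F [-0.7  0.9 -2. ]
d [ 0.05  0.86 15.34] r [-0.     0.001 -0.   ] dist cm 15.4
```

move_arm(deltas=[[[0,0.8,3,0,0,0,-1],[0,0.8,6.5,0,0,0,-1],[0,0.8,10,0,0,0,-1],[0,0.8,12.5,0,0,0,-1],[0,0.8,13.5,0,0,0,-1]]])

```text
time_s: 43.35
eef_pos: [0.4475, -0.2087, 0.1103]
orientation: [-3.141, -0.002, 0.008]
contact_force: [-0.4, 0.2, -1.4]
finger_gap: 0.0274
```

move_arm(deltas=[[[0,0,0,0,0,0,-1],[0,0,0,0,0,0,-1],[0,0,0,0,0,0,-1]]])

```text
time_s: 43.65
eef_pos: [0.4499, -0.2104, 0.1143]
orientation: [-3.141, -0.001, -0.004]
contact_force: [-0.5, 0.4, -1.4]
finger_gap: 0.0276
```

```bash
./g 0.449 -0.2106 0.0943 0
```

```text
t 43.65 [ 0.4499 -0.2104  0.1143] gap 0.0276 F [-0.5  0.4 -1.4]
d [-0.09  0.02  2.  ] r [-0.    -0.002  0.001] dist cm 2.0
```

move_arm(deltas=[[[0,0,0.7,0,0,0,-1],[0,0,1.4,0,0,0,-1],[0,0,1.8,0,0,0,-1],[0,0,1.8,0,0,0,-1]]])

```text
time_s: 44.05
eef_pos: [0.4486, -0.2104, 0.0946]
orientation: [3.142, -0.0, -0.001]
contact_force: [0.6, 0.9, -1.1]
finger_gap: 0.0274
```

move_arm(deltas=[[[0,0,0.2,0,0,0,-1],[0,0,0.2,0,0,0,-1]]])

```text
time_s: 44.25
eef_pos: [0.449, -0.211, 0.0938]
orientation: [-3.141, 0.001, -0.0]
contact_force: [-5.1, 2.0, 13.7]
finger_gap: 0.0276
```

move_arm(deltas=[[[0,0,-0.15,0,0,0,-1],[0,0,-0.15,0,0,0,0.1],[0,0,-0.15,0,0,0,0.1],[0,0,-0.15,0,0,0,0.1],[0,0,-3,0,0,0,0.1]]])

```text
time_s: 44.75
eef_pos: [0.4471, -0.2096, 0.1211]
orientation: [3.142, 0.0, -0.008]
contact_force: [-0.1, 0.1, 1.6]
finger_gap: 0.0459
```

move_arm(deltas=[[[0,0,-5,0,0,0,0.1],[0,-2,-9,0,0,0,0.1],[0,-6,-13,0,0,0,0.1],[0,-10,-13,0,0,0,0.1],[2,-15,-13,0,0,0,0.1]]])

```text
time_s: 45.25
eef_pos: [0.4647, -0.0723, 0.255]
orientation: [-3.135, -0.001, -0.009]
contact_force: [0.8, 0.2, 0.8]
finger_gap: 0.0475
```

move_arm(deltas=[[[1,-4,0,0,0,0,0.1],[2,-8,0,0,0,0,0.1],[3,-12,0,0,0,0,0.1],[4,-15,0,0,0,0,0.1],[4,-15,0,0,0,0,0.1]]])

```text
time_s: 45.75
eef_pos: [0.5046, 0.0808, 0.2514]
orientation: [3.14, 0.01, -0.0]
contact_force: [0.1, -0.2, 0.4]
finger_gap: 0.0479
```

```bash
python3 - <<'E'
from h import *
for n in('top','side'):
    p,d=cams.capture(n); cv2.imwrite(f'pics/{n}7.png',p); np.save(f'pics/{n}7.npy',d)
    i=cams.camera_info(n);q=cv2.imread(f'pics/{n}0.png')
    c=(slice(160,240),slice(305,405)) if n=='top' else (slice(220,360),slice(215,405))
    k=3.9 if n=='top' else 2
    cv2.imwrite(f'pics/{n}7c.png',cv2.resize(np.hstack([q[c],p[c]]),None,fx=k,fy=k,interpolation=cv2.INTER_CUBIC))
    C=cloud(i,d); m=(C[...,2]>.031)&(C[...,2]<.05)&(C[...,0]>.4)&(C[...,0]<.63)&(C[...,1]<.36)&(C[...,1]>.23)&(d>0)
    P=C[m][:,:2].astype(np.float32); print('drv',n,len(P),np.median(C[m][:,2]) if len(P) else '',cv2.minAreaRect(P) if len(P) else '')
    d0=np.load(f'pics/{n}0.npy')
    for nm,y,zl,zh in (('pot',-.21,.1,.113),('bot',-.2745,.131,.141),('tin',-.337,.12,.134)):
        for D in (d0,d):
            C=cloud(i,D); mm=(abs(C[...,0]-.449)<.03)&(abs(C[...,1]-y)<.03)&(C[...,2]>zl)&(C[...,2]<zh)
            print(nm,mm.sum(),C[mm].mean(0).round(4))
E
./g 0.5 0 0.25 0
```

```text
drv top 604 0.03792792408816699 ((0.5166909694671631, 0.2969319522380829), (0.15132936835289001, 0.043553970754146576), 4.121958255767822)
pot 61 [ 0.4495 -0.209   0.1072]
pot 61 [ 0.4499 -0.209   0.1076]
bot 66 [ 0.451  -0.2736  0.1358]
bot 64 [ 0.4508 -0.2735  0.1363]
tin 63 [ 0.4514 -0.336   0.1279]
tin 68 [ 0.4496 -0.3356  0.1274]
drv side 507 0.03728972482134377 ((0.5156656503677368, 0.2956666350364685), (0.1507084220647812, 0.04942825809121132), 4.394204139709473)
pot 131 [ 0.4469 -0.2126  0.1069]
pot 133 [ 0.4473 -0.2134  0.1068]
bot 172 [ 0.4492 -0.2764  0.1357]
bot 177 [ 0.4494 -0.2777  0.1356]
tin 184 [ 0.4487 -0.3401  0.1274]
tin 182 [ 0.4476 -0.3393  0.1275]
t 45.85 [0.5043 0.0759 0.2516] gap 0.0482 F [-0.5 -1.5  0.6]
d [-0.43  7.59  0.18] r [0.002 0.    0.001] dist cm 7.6
```

View pics/top7c.png

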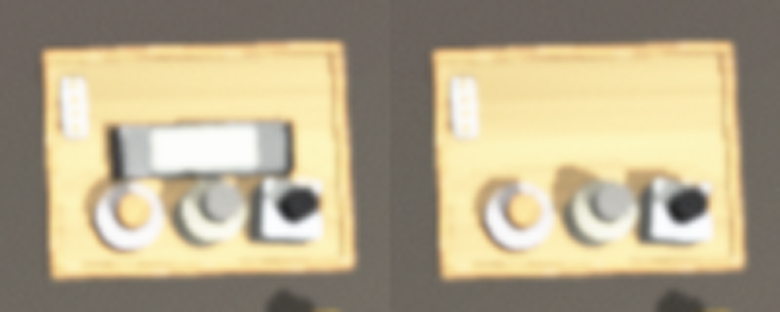

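View pics/side7c.png

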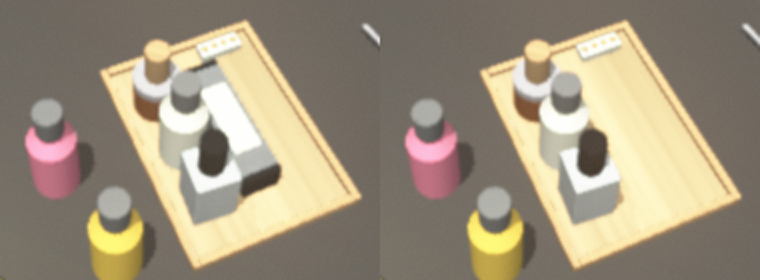

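View pics/top7.png

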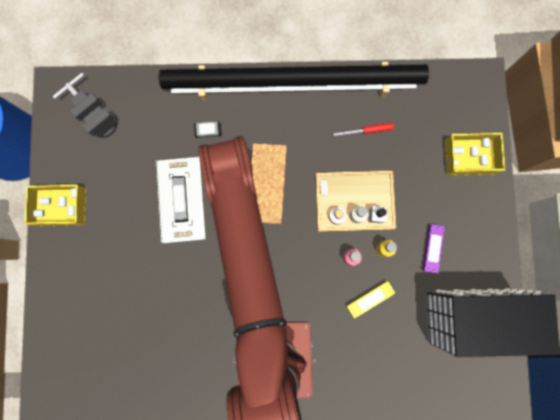

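All containers are back within about 2 mm of their start positions, and the driver is in the bay. I'll let the arm settle, then hand in.

move_arm(deltas=[[[0,0,0,0,0,0,0.1],[0,0,0,0,0,0,0.1],[0,0,0,0,0,0,0.1]]])

```text
time_s: 46.15
eef_pos: [0.5042, 0.0749, 0.2521]
orientation: [-3.141, 0.002, -0.0]
contact_force: [0.3, -0.7, 0.6]
finger_gap: 0.048
```

```bash
python3 -c "
from h import *
print(ctrl.close_job())"
```

```text
the job is handed in; nothing more can be done
None
```

I stood the bottle, brush pot and tin on the cork board. Then I laid the long driver in the bay of the gear tray and put the three containers back where they had stood. I handed the job in at about 46 s; the hand-in gives no verdict.

My last checks, by depth from the top and side cameras:
- **Containers:** the cap centres of all three read within about 2 mm of their start positions in both views, and all stand upright.
- **Driver:** it lies flat, and its centre reads within about 2 mm of the bay centre I measured. Its length lies at about 0.072–0.077 rad, against about 0.075 rad for the tray. Its underside reads about 4 mm above the bench, which matches the bay floor.
- **Bystanders:** in the last pictures the short driver, the screwdriver and the terminal block look unmoved. I compared these by eye only.
- **Disagreements:** the top and side cameras differ by about 3–4 mm in absolute y, so I compared start and end within each camera. The reported tool pose wandered by 2–4 mm from what I commanded until it settled. No check failed.

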